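# Lock a display stand into the slotted rail

## Task

Put another stand on the display rail: lift the spare black-headed stand out of its wooden rack, enter its spring nut lengthwise into the rail's slot at the blue tape, press it down against its spring until the nut is under the lips, turn it a quarter turn clockwise (seen from above) and let the spring lift it so that the nut's grooves catch on the lips, then let go. Then stand the loose stopper upright in the cup on its top. Feel your way and never force it (the rail must not take more than 40 N), and leave the other things standing where they are.

Things in the scene. Friction and masses are not known exactly. Their poses are not given: they have to be found in the camera images.
- rail: Steel slotted rail screwed to the table, 41 (x) x 300 (y) x 30 mm high. Origin: centre of its underside. A 22 mm wide slot runs along y in its top. Inside: floor 2.5 mm above the underside, walls 36 mm apart. The slot's two lips are 2.5 mm thick and turned down; their lower edges lie 7.5 mm below the rail's top. At y = -85 mm a like stand is already locked in, 118 mm high with its stopper.
- rail_mark (a point): Middle of the slot at the height of the rail's top (30 mm above the table), at the strip of blue tape over the rail (y = +35 mm in the rail). The stand belongs here, within 12 mm along the slot. Axes as the rail's.
- rack: Fixed wooden block, 76 (x) x 124 (y) x 58 mm high, with two upright slots right through it, each 40 mm (x) by 24 mm (y), at y = -31 mm (empty) and y = +31 mm (holds the loose stand). Origin: centre of its underside.
- stand: Loose display stand, 0.15 kg: square black head 40 x 40 x 30 mm high with a cup in its top (grip any two opposite sides), under it a 10 mm threaded stem with a spring nut. Origin: centre of the head's underside, z up; in the rack the head rests on the rack's top. White lines on the head mark its x axis. Caught in the rail, the head's underside is 12.5 to 22.5 mm above the rail's top.
- stand_nut_top (a point): The nut's top if screwed fully up: on the stem, 17 mm below the head's underside. The nut really sits 0 to 10 mm below this point: never measured, different each time, fixed during the job. Steel, 34 mm long (stand's x), 19 wide, 9 thick. Under the lips it turns clockwise from above only, to a stop past 90 deg. Two grooves over its top, 3 mm deep, 5.4 mm wide, 12 mm off its middle, take the lips' edges.
- stand_head (a point): Middle of the stand's head, 15 mm above its origin; a good height to grip. Under the nut is a coil spring, 19 mm long, 15 mm wide, 1.5 N/mm. In the slot it meets the rail's floor first; 8 mm (12 N) more puts the nut's top just below the lips, at 11 mm (16.5 N) the spring is solid and the force climbs steeply. Turn the stand while pressing with 13.5 to 15.5 N. Caught, the spring holds it up with 7.5 N.
- stand_cup (a point): Middle of the floor of the cup in the stand's head, 27 mm above the stand's origin; the cup is 31 mm wide and 3 mm deep.
- stopper: Loose grey ball-shaped bottle stopper, 45 mm high, 0.05 kg: ball 32 mm in diameter with its middle 29 mm up, on a round foot 26 mm wide. Origin: centre of its underside, z up.
- salt_jar: Small glass salt jar with a rounded cap, 44 mm wide, 66 mm high, loose; origin at its underside. Leave it standing.
- shaker: Small grey metal shaker with a side handle, 34 x 43 mm, 62 mm high, loose; origin at its underside. Leave it standing.
- jigger: Double bar measure, 43 mm wide, 75 mm high, loose; origin at its underside. Leave it standing.
Mind the look-alikes: they are no part of the job. Leave any turquoise or yellow look-alike of the stopper alone.

How it is judged:
By the outcome, as a careful person would: the job done as asked, in the order asked, and still so for the second after the job is handed in, with the robot touching nothing.
It also fails if it takes over 64 s, if anything falls off the work surface, if the arm or the gripper's body presses on something with over 40 N, if the wrist force passes 120 N, or if a joint passes its speed limit or range.

## Robot

A 7-joint arm with a two-finger parallel gripper is mounted at the origin on a cart in front of the work surface, level with it; the furniture and walls round the work are solid. World frame = base frame: x ahead of the robot, y to its left, z up, the work surface at z = 0. Lengths are in m, angles in rad, forces in N, time in s.
With the tool pointing down it reaches from about 0.4 to 0.85 m from the base axis. Payload 4.5 kg.
Tool frame: the origin (TCP) lies midway between the tips of the shut fingers; the grasp point (between the pads) lies 19 mm behind it; y points along the fingers, x is the direction in which the jaws open and shut, and the axes are right-handed (so a half turn about y gives the same grasp; the last joint's range is limited). The gripper opens to 85 mm and grips with 20 to 120 N. Pads are 22 mm wide; open, the fingers measure 114 mm over their backs; the gripper's body (76 mm by 85 mm) begins 54 mm behind the grasp point. The pads swing forward as they close: fully open they stand 13 mm farther back than shut.
Start: joints at [1.167, 0.689, -0.195, 1.565, 0.157, 0.902, -0.215], TCP at [0.265, -0.566, 0.231] pointing down, gripper open.
Joint ranges: [-3.01, 3.01], [-0.46, 2.08], [-1.47, 1.51], [0.13, 2.56], [-1, 4.14], [0.04, 2.09], [-2.66, 2.66]. Speed limits (rad/s): [2.57, 2.57, 3.14, 3.14, 3.14, 3.14, 3.14].

## Interface

Orientations are given as a 3x3 rotation matrix whose columns are the frame's x, y, z axes.
In Python, from workcell import sense, get_image, camera_info, finish_job gives the robot as it stands.
- The arm moves only by the shell command python3 -m creep 'ROWS' [FORCE]. ROWS is text: rows parted by semicolons, each of 7 numbers parted by spaces: the turn, a rotation vector about the tool's x, y, z in degrees, then the shift along the tool's x, y, z in m, then the finger opening in m, from 0 to 0.0854. In form: rx ry rz tx ty tz claw; .... A call has exactly 8 rows; each row is the pose to reach, as a shift and turn from the pose commanded when the call began, along the tool's axes at that moment; what a row does not reach only later rows make up. A row lasts 1/12 s, in which the tool goes at most 41.7 mm and 7.16 degrees, less where a joint would pass 70% of its speed; a pose out of reach is approached as far as the arm can. A call with a gripper value outside its range is refused whole. The fingers move at their own pace and stop on an object; FORCE is the grip in N (left out, the last holds). Time passes only in rows, so rows that repeat a pose let the fingers close, or fill a call up. It gives the time, the measured TCP pose, the force and the opening at its end, in the units of the state.
- sense(): the state, without advancing time (a new reading comes with each control period).
- get_image(name): name is "scene" or "top" or "wrist"; returns the picture (420x560x3 uint8, red, green, blue); there is no depth.
- camera_info(name): a dict with "mtx" (3x3 intrinsics, pixels), "camera_from_world" (4x4, takes a point from world to camera coordinates); the wrist camera has in their place "mount" (4x4, takes a point from camera to tool coordinates, whose origin is the TCP and whose axes are the tool frame's). Camera axes: x right, y down, z forward; pixel columns grow to the right and rows downward; lengths in m; the calibration is good to about 2 mm. A picture is of the moment at which its call begins: read the wrist's pose just before it. camera_info takes no time and is no camera call.
- finish_job(): hands the job in, once; it reports no verdict.
The state is a dict: "t": time; "joint_pos": joint angles; "qd": joint speeds; "joint_efforts": joint torques, N m; "tcp_pos": TCP position; "tool_rot": TCP orientation; "contact_force": force on the tool from outside, world axes, zero at the start; "ft_torque": the same for the moment, N m; "width": opening from 0.0 (shut) to 1.0 (fully open).
Only numpy, scipy, OpenCV 4.12 (cv2) and the standard library are available. Lean on these libraries where they do the work, as an engineer would, in place of code of your own. Each camera call takes 0.05 s, during which the arm holds its last target.

## Working session

There is one attempt and no reset: what is moved stays moved. The work goes in short steps, Python scripts to look and compute and a shell command to move; the robot and the scene stay as the last step left them, time stands still between calls to the robot, and variables do not carry over. Pictures are saved under pics/ and viewed, and the job is handed in when it is done.

```bash
ls; mkdir -p pics; python3 - <<'E'
from workcell import *
import cv2,numpy as np
np.set_printoptions(precision=4,suppress=True)
print(sense())
for n in ["scene","top","wrist"]:
    print(n,camera_info(n))
    cv2.imwrite(f"pics/{n}0.png",get_image(n)[:,:,::-1])
E
```

```text
pics
{'t': 0.0, 'joint_pos': array([ 1.1668,  0.69  , -0.1945,  1.5664,  0.1573,  0.9025, -0.2151]), 'qd': array([ 0.0007, -0.0002,  0.0002,  0.0004, -0.0014,  0.001 ,  0.0016]), 'joint_efforts': array([ -0.0004, -53.9605,  -1.2667, -15.8542,   0.0091,   0.0095,
        -0.    ]), 'tcp_pos': array([ 0.2646, -0.5655,  0.2305]), 'tool_rot': array([[ 0.424 , -0.0009,  0.9057],
       [-0.9057,  0.0016,  0.424 ],
       [-0.0019, -1.    , -0.0001]]), 'contact_force': array([-0.8705,  0.1672, -0.2724]), 'ft_torque': array([-0.0288, -0.0236,  0.0138]), 'width': 1.0008852372631414}
scene {'mtx': array([[391.0622,   0.    , 272.7613],
       [  0.    , 391.0622, 202.6886],
       [  0.    ,   0.    ,   1.    ]]), 'camera_from_world': array([[-0.9047, -0.4253,  0.0249,  0.5067],
       [-0.2812,  0.5521, -0.785 ,  0.1415],
       [ 0.3201, -0.7172, -0.6191,  0.8803],
       [ 0.    ,  0.    ,  0.    ,  1.    ]])}
top {'mtx': array([[522.9062,   0.    , 283.1697],
       [  0.    , 522.9062, 214.6822],
       [  0.    ,   0.    ,   1.    ]]), 'camera_from_world': array([[-0.0226, -0.9997,  0.0114,  0.1382],
       [-0.9989,  0.0221, -0.042 ,  0.491 ],
       [ 0.0417, -0.0123, -0.9991,  1.2523],
       [ 0.    ,  0.    ,  0.    ,  1.    ]])}
wrist {'mtx': array([[314.4713,   0.    , 275.7025],
       [  0.    , 314.4713, 210.4516],
       [  0.    ,   0.    ,   1.    ]]), 'mount': array([[ 1.    ,  0.0001, -0.0002,  0.0008],
       [ 0.0002, -0.2754,  0.9613, -0.1432],
       [ 0.    , -0.9613, -0.2754,  0.0691],
       [ 0.    ,  0.    ,  0.    ,  1.    ]])}
```

View pics/scene0.png

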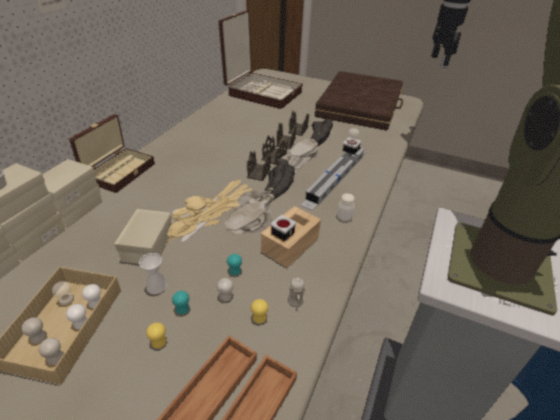

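View pics/top0.png

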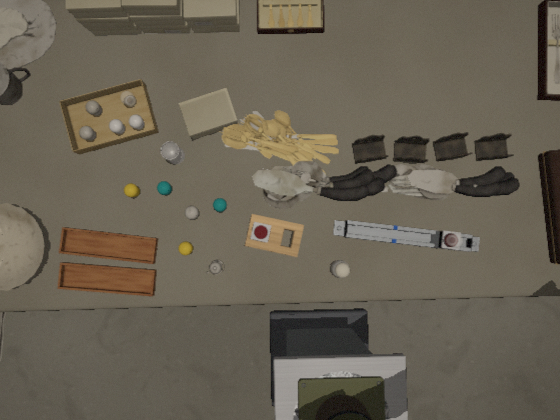

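View pics/wrist0.png

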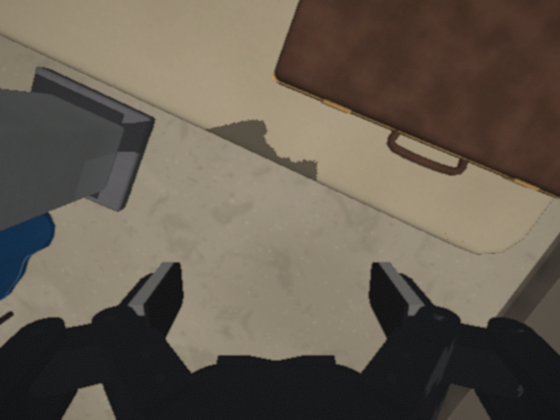

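```bash
python3 - <<'E'
import cv2
t=cv2.imread("pics/top0.png"); s=cv2.imread("pics/scene0.png")
cv2.imwrite("pics/t1.png",cv2.resize(t[170:300,160:320],None,fx=5,fy=4.6,interpolation=2)[:, :800] if 0 else cv2.resize(t[170:290,160:320],None,fx=5,fy=5,interpolation=2))
cv2.imwrite("pics/t2.png",cv2.resize(t[200:290,325:485],None,fx=5,fy=5,interpolation=2))
cv2.imwrite("pics/s1.png",cv2.resize(s[120:320,200:400],None,fx=3,fy=3,interpolation=2))
E
```

```text
(no output)
```

View pics/t1.png

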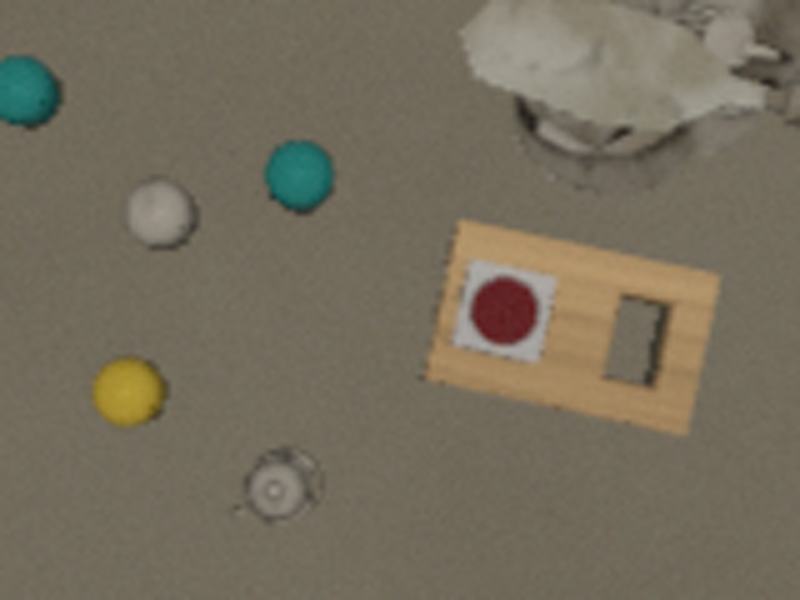

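View pics/t2.png

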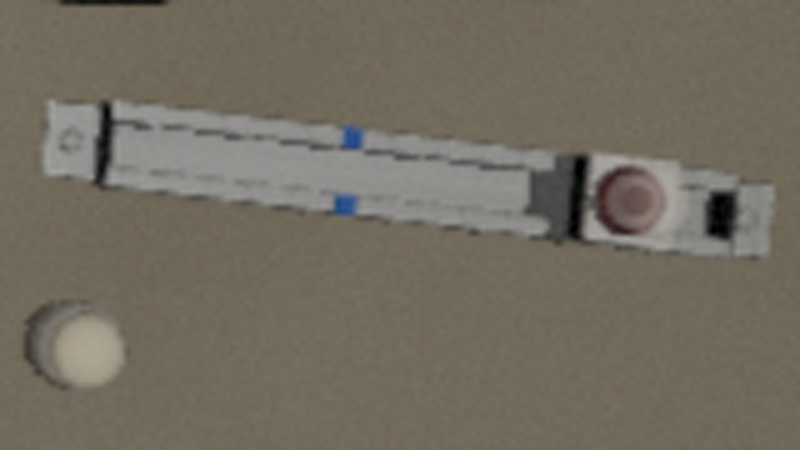

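View pics/s1.png

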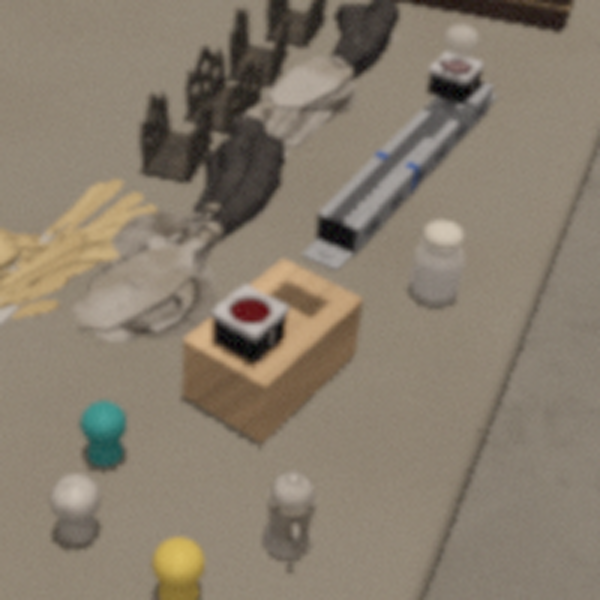

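```bash
cat > h.py <<'E'
import numpy as np,cv2
from workcell import *
np.set_printoptions(precision=4,suppress=True)
def cam(n,s=None):
    c=camera_info(n); K=np.array(c["mtx"])
    if n=="wrist":
        M=np.eye(4); M[:3,:3]=s["tool_rot"]; M[:3,3]=s["tcp_pos"]
        W=M@np.array(c["mount"])
    else: W=np.linalg.inv(np.array(c["camera_from_world"]))
    return K,W
def ray(n,px,s=None):
    K,W=cam(n,s); px=np.atleast_2d(px)
    d=np.c_[px,np.ones(len(px))]@np.linalg.inv(K).T@W[:3,:3].T
    return W[:3,3],d
def onz(n,px,z,s=None):
    o,d=ray(n,px,s); return o+d*((z-o[2])/d[:,2])[:,None]
def two(n1,p1,n2,p2,s=None):
    o1,d1=ray(n1,p1,s); o2,d2=ray(n2,p2,s); d1=d1[0];d2=d2[0]
    A=np.c_[d1,-d2]; t=np.linalg.lstsq(A,o2-o1,rcond=None)[0]
    a=o1+t[0]*d1;b=o2+t[1]*d2; return (a+b)/2,np.linalg.norm(a-b)
E
python3 - <<'E'
from h import *
t=cv2.imread("pics/top0.png"); h=cv2.cvtColor(t,cv2.COLOR_BGR2HSV)
def blobs(m,lo=20):
    n,l,st,c=cv2.connectedComponentsWithStats(m.astype(np.uint8))
    return [(st[i],c[i],l==i) for i in range(1,n) if st[i][4]>=lo]
sub=np.zeros(t.shape[:2],bool); sub[205:265,240:310]=1
# rack: wood
g=t.astype(int); wood=(g[:,:,2]-g[:,:,0]>45)&sub
m=cv2.morphologyEx(wood.astype(np.uint8),cv2.MORPH_CLOSE,np.ones((15,15)))
c=max(cv2.findContours(m,0,1)[0],key=cv2.contourArea)
r=cv2.minAreaRect(c);print("rack",r); b=onz("top",cv2.boxPoints(r),.058);print(b, b.mean(0),[np.linalg.norm(b[i]-b[i-1]) for i in range(4)])
w=(h[:,:,1]<40)&(h[:,:,2]>130)&sub; red=(h[:,:,1]>120)&((h[:,:,0]<10)|(h[:,:,0]>170))&(h[:,:,2]<140)&sub
m=cv2.morphologyEx((w|red).astype(np.uint8),cv2.MORPH_CLOSE,np.ones((3,3)))
c=max(cv2.findContours(m,0,1)[0],key=cv2.contourArea)
r=cv2.minAreaRect(c);print("head",r); b=onz("top",cv2.boxPoints(r),.088);print(b,b.mean(0),[np.linalg.norm(b[i]-b[i-1]) for i in range(4)])
for st,cc,_ in blobs(red): print("red",st,cc,onz("top",cc,.085))
blue=(h[:,:,0]>100)&(h[:,:,0]<125)&(h[:,:,1]>130)
for st,cc,_ in blobs(blue,5): print("blue",st,cc,onz("top",cc,.03))
sub[:]=0; sub[200:226,182:204]=1
gr=(h[:,:,2]>115)&sub
for st,cc,_ in blobs(gr): print("stopper",st,cc,onz("top",cc,.029))
E
```

```text
rack ((274.08935546875, 234.8889923095703), (53.82966995239258, 32.96908187866211), 12.26477336883545)
[[0.4231 0.2193 0.058 ]
 [0.4973 0.2017 0.058 ]
 [0.4681 0.0803 0.058 ]
 [0.3939 0.0983 0.058 ]] [0.4456 0.1499 0.058 ] [np.float64(0.12449678541731092), np.float64(0.07628255600535958), np.float64(0.1248380031159956), np.float64(0.07629995786768402)]
head ((260.3352966308594, 231.7411651611328), (17.46290397644043, 17.35443687438965), 12.528807640075684)
[[0.4389 0.2044 0.088 ]
 [0.477  0.1951 0.088 ]
 [0.4676 0.1568 0.088 ]
 [0.4295 0.1661 0.088 ]] [0.4532 0.1806 0.088 ] [np.float64(0.039409977203267915), np.float64(0.039161667166258844), np.float64(0.03946680445774871), np.float64(0.03916423713858783)]
red [255 226  12  12 119] [260.3866 231.6975] [[0.4534 0.1806 0.085 ]]
blue [394 226   3   4  11] [395.0909 227.3636] [[ 0.457  -0.1378  0.03  ]]
blue [392 240   4   3  12] [393.5 241. ] [[ 0.4248 -0.133   0.03  ]]
stopper [185 206  13  13 116] [190.7931 212.069 ] [[0.5042 0.3464 0.029 ]]
```

```bash
python3 - <<'E'
from h import *
t=cv2.imread("pics/top0.png"); h=cv2.cvtColor(t,cv2.COLOR_BGR2HSV)
bg=t[280:300,380:480].reshape(-1,3).astype(float); mu=bg.mean(0);sd=bg.std(0);print(mu,sd)
d=np.abs(t-mu).max(2)
sub=np.zeros(t.shape[:2],bool); sub[215:256,330:485]=1
m=cv2.morphologyEx(((d>25)&sub).astype(np.uint8),cv2.MORPH_CLOSE,np.ones((9,9)))
c=max(cv2.findContours(m,0,1)[0],key=cv2.contourArea)
r=cv2.minAreaRect(c);print("rail",r,cv2.contourArea(c)); b=onz("top",cv2.boxPoints(r),.03);print(b,b.mean(0),[np.linalg.norm(b[i]-b[i-1]) for i in range(4)])
# edges columnwise (x 350..425)
ups=[];los=[]
for x in range(350,430):
    col=np.where(m[:,x])[0]; ups.append((x,col.min()-.5));los.append((x,col.max()+.5))
for e in (ups,los):
    e=np.array(e,float); p=np.polyfit(e[:,0],e[:,1],1); print(p, np.std(e[:,1]-np.polyval(p,e[:,0])))
    q=onz("top",np.c_[[350,430],np.polyval(p,[350,430])],.03); v=q[0]-q[1]; print(q,np.degrees(np.arctan2(v[1],v[0]))-90)
sub[:]=0; sub[200:226,182:204]=1
m=((d>20)&sub).astype(np.uint8)
for c in cv2.findContours(m,0,1)[0]:
    if cv2.contourArea(c)>50:
        (x,y),rr=cv2.minEnclosingCircle(c); print("stop",x,y,rr,onz("top",(x,y),.029))
s=cv2.imread("pics/scene0.png"); hs=cv2.cvtColor(s,cv2.COLOR_BGR2HSV)
blue=(hs[:,:,0]>100)&(hs[:,:,0]<125)&(hs[:,:,1]>130); blue[:, :300]=0
n,l,st,cc=cv2.connectedComponentsWithStats(blue.astype(np.uint8))
for i in range(1,n):
    if 5<st[i][4]<80: print("sblue",st[i],cc[i],onz("scene",cc[i],.03))
# head in scene
red=(hs[:,:,1]>110)&((hs[:,:,0]<10)|(hs[:,:,0]>170))&(hs[:,:,2]<140)
red[:190]=0;red[260:]=0;red[:,:270]=0;red[:,320:]=0
ys,xs=np.where(red); print("sred",xs.mean(),ys.mean(),len(xs),onz("scene",(xs.mean(),ys.mean()),.085))
sub=s[255:320,205:250]; cv2.imwrite("pics/st.png",cv2.resize(sub,None,fx=8,fy=8,interpolation=2))
E
```

```text
[ 89.029  103.3175 110.1   ] [6.3771 7.1934 7.6105]
rail ((406.0122985839844, 235.38430786132812), (146.5559844970703, 18.74528694152832), 6.072456359863281) 2331.0
[[ 0.4376  0.0125  0.03  ]
 [ 0.4818  0.0066  0.03  ]
 [ 0.4372 -0.3396  0.03  ]
 [ 0.393  -0.3332  0.03  ]] [ 0.4374 -0.1634  0.03  ] [np.float64(0.34856432848924995), np.float64(0.04451387762260154), np.float64(0.3491034432534339), np.float64(0.04460593255613958)]
[  0.118 178.73 ] 0.3217012708844987
[[ 0.4769 -0.031   0.03  ]
 [ 0.4502 -0.2209  0.03  ]] -7.999271225338404
[  0.1238 193.7486] 0.3865345905425404
[[ 0.4364 -0.0299  0.03  ]
 [ 0.4086 -0.2195  0.03  ]] -8.339774827686114
stop 192.2058868408203 212.6372528076172 7.193329334259033 [[0.5027 0.343  0.029 ]]
sred 283.3968253968254 222.74603174603175 63 [[0.4547 0.1749 0.085 ]]
```

View pics/st.png

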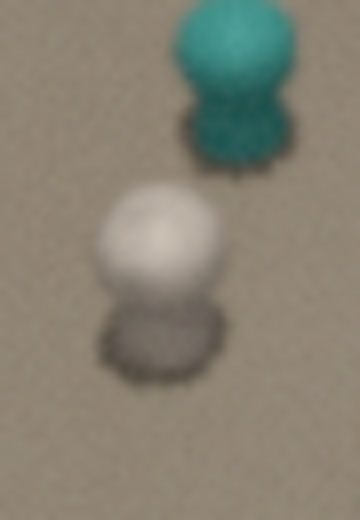

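```bash
cat >> h.py <<'E'
from scipy.spatial.transform import Rotation as R
def Rt(yaw):
    a=np.radians(yaw); x=np.array([np.cos(a),np.sin(a),0]); y=np.array([0,0,-1.]); return np.c_[x,y,np.cross(x,y)]
def rel(p,yaw,base=None):
    s=sense(); Rc,pc=s["tool_rot"],s["tcp_pos"]
    if base is not None: Rc,pc=Rt(base[3]),np.array(base[:3])
    rv=R.from_matrix(Rc.T@Rt(yaw)).as_rotvec(degrees=True); d=Rc.T@(np.array(p)-pc)
    print("t %.2f tcp"%s["t"],s["tcp_pos"],"yaw %.2f"%np.degrees(np.arctan2(s["tool_rot"][1,0],s["tool_rot"][0,0])),"rel",rv.round(2),d.round(4))
E
python3 -c "
from h import *
rel([.4415,-.1355,.2],-8.1)"
```

```text
t 0.15 tcp [ 0.2647 -0.5656  0.2307] yaw -64.91 rel [ -0.04 -56.81  -0.08] [-0.3145  0.0311  0.3425]
```

```bash
python3 -m creep '0 -5 0 -0.027 0.003 0.029 0.0854; 0 -10 0 -0.054 0.006 0.058 0.0854; 0 -16 0 -0.081 0.009 0.088 0.0854; 0 -21 0 -0.108 0.012 0.117 0.0854; 0 -27 0 -0.135 0.015 0.146 0.0854; 0 -32 0 -0.162 0.018 0.176 0.0854; 0 -38 0 -0.188 0.021 0.205 0.0854; 0 -43 0 -0.215 0.023 0.234 0.0854'; python3 -c "
from h import *
rel([.4415,-.1355,.2],-8.1); print(sense()['joint_pos'])"
```

```text
t: 0.82
tcp_pos: [0.386, -0.2705, 0.2081]
tool_rot: [[0.929, -0.0, 0.369], [-0.369, -0.0, 0.929], [-0.0, -1.0, -0.0]]
contact_force: [0.7, 0.1, 0.0]
width: 0.999
t 0.82 tcp [ 0.386  -0.2705  0.2081] yaw -21.65 rel [  0.   -13.55  -0.  ] [0.0018 0.0081 0.1459]
[ 0.7551  0.547  -0.371   2.0357  0.3325  0.616  -0.2184]
```

```bash
python3 -m creep '0 -4 0 0 0.002 0.035 0.0854; 0 -8 0 0.001 0.004 0.07 0.0854; 0 -11 0 0.001 0.006 0.105 0.0854; 0 -13.5 0 0.002 0.008 0.135 0.0854; 0 -13.5 0 0.002 0.008 0.146 0.0854; 0 -13.5 0 0.002 0.008 0.146 0.0854; 0 -13.5 0 0.002 0.008 0.146 0.0854; 0 -13.5 0 0.002 0.008 0.146 0.0854'; python3 -c "
from h import *
s=sense();im=get_image('wrist'); np.save('w1.npy',im); import pickle; pickle.dump(s,open('w1.pkl','wb')); cv2.imwrite('pics/w1.png',im[:,:,::-1]);rel([.4532,.1806,.14],-13.6); print(s['joint_pos'])"
```

```text
t: 1.48
tcp_pos: [0.4413, -0.1389, 0.2001]
tool_rot: [[0.989, -0.001, 0.148], [-0.148, -0.001, 0.989], [-0.001, -1.0, -0.001]]
contact_force: [0.3, 0.2, 0.0]
width: 0.998
t 1.53 tcp [ 0.4413 -0.1391  0.2002] yaw -8.58 rel [ 0.07  5.03 -0.04] [-0.0358  0.0598  0.318 ]
[ 0.4658  0.5551 -0.4012  2.0667  0.3806  0.591  -0.3502]
```

View pics/w1.png

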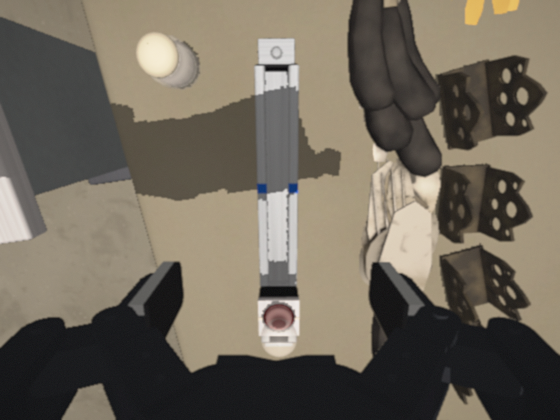

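```bash
python3 - <<'E'
from h import *; import pickle
s=pickle.load(open('w1.pkl','rb')); im=np.load('w1.npy'); h=cv2.cvtColor(im,cv2.COLOR_RGB2HSV)
b=((h[:,:,0]>105)&(h[:,:,0]<125)&(h[:,:,1]>130)).astype(np.uint8); b[:,:240]=0;b[:,320:]=0
n,l,st,c=cv2.connectedComponentsWithStats(b)
q=[]
for i in range(1,n):
    if st[i][4]>20: p=onz("wrist",c[i],.03,s)[0]; q.append(p); print(st[i],c[i],p)
print(np.mean(q,0))
g=cv2.cvtColor(im,cv2.COLOR_RGB2GRAY).astype(float)
g=cv2.GaussianBlur(g,(1,5),1)
E=[[],[]]
for r in list(range(205,262,3)):
    d=np.diff(g[r,245:312]); 
    # outer edges: first strong rise, last strong drop
    i=np.argmax(np.abs(d[:20])); j=47+np.argmax(np.abs(d[47:]))
    E[0].append((245+i+.5,r));E[1].append((245+j+.5,r))
for e in E:
    e=np.array(e); p=np.polyfit(e[:,1],e[:,0],1); print(p,np.std(e[:,0]-np.polyval(p,e[:,1])))
    w=onz("wrist",np.c_[np.polyval(p,[160,188,262]),[160,188,262]],.03,s); print(w); v=w[0]-w[2]; print(np.degrees(np.arctan2(v[1],v[0]))-90)
cv2.imwrite('pics/w1z.png',cv2.resize(im[20:350,230:330,::-1],None,fx=1.8*2,fy=1.8,interpolation=2))
E
```

```text
[257 184   9   9  72] [261.4861 187.9028] [ 0.427 -0.134  0.03 ]
[289 184   9   9  69] [292.5507 187.8116] [ 0.4582 -0.1386  0.03  ]
[ 0.4426 -0.1363  0.03  ]
[  0.0275 252.0181] 0.31739358661972855
[[ 0.4265 -0.1054  0.03  ]
 [ 0.4227 -0.1334  0.03  ]
 [ 0.4113 -0.2147  0.03  ]]
-7.920143274331423
[  0.  296.5] 0.0
[[ 0.4658 -0.1113  0.03  ]
 [ 0.4621 -0.1394  0.03  ]
 [ 0.4515 -0.2207  0.03  ]]
-7.485251513981993
```

View pics/w1z.png

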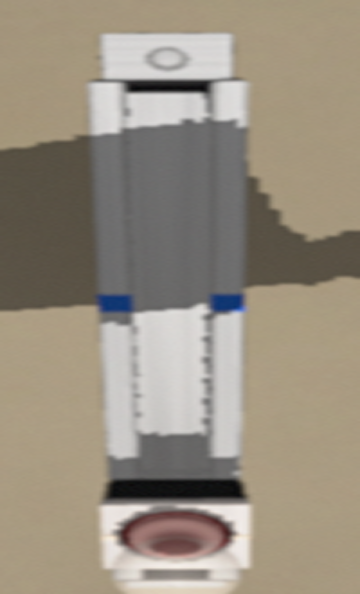

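```bash
python3 -m creep '0 1 0 -0.004 0.007 0.04 0.0854; 0 2 0 -0.009 0.015 0.08 0.0854; 0 3 0 -0.013 0.022 0.12 0.0854; 0 4 0 -0.018 0.03 0.16 0.0854; 0 5 0 -0.023 0.037 0.2 0.0854; 0 5 0 -0.028 0.045 0.24 0.0854; 0 5 0 -0.032 0.052 0.28 0.0854; 0 5 0 -0.036 0.06 0.318 0.0854'; python3 -m creep '0 0 0 0 0 0 0.0854; 0 0 0 0 0 0 0.0854; 0 0 0 0 0 0 0.0854; 0 0 0 0 0 0 0.0854;0 0 0 0 0 0 0.0854; 0 0 0 0 0 0 0.0854; 0 0 0 0 0 0 0.0854; 0 0 0 0 0 0 0.0854'; python3 -c "
from h import *
s=sense();im=get_image('wrist'); np.save('w2.npy',im); import pickle; pickle.dump(s,open('w2.pkl','wb')); cv2.imwrite('pics/w2.png',im[:,:,::-1]);rel([.4532,.1806,.14],-13.6); print(s['joint_pos'],s['contact_force'])"
```

```text
t: 2.2
tcp_pos: [0.4535, 0.1831, 0.14]
tool_rot: [[0.972, 0.001, 0.234], [-0.234, -0.001, 0.972], [0.001, -1.0, -0.0]]
contact_force: [0.0, 0.8, 0.1]
width: 1.003
t: 2.87
tcp_pos: [0.4532, 0.1818, 0.1404]
tool_rot: [[0.972, 0.0, 0.233], [-0.233, -0.0, 0.972], [0.0, -1.0, -0.0]]
contact_force: [0.5, 0.3, 0.6]
width: 0.996
t 2.92 tcp [0.4532 0.182  0.1404] yaw -13.46 rel [-0.    0.14  0.01] [ 0.0003  0.0004 -0.0013]
[-0.3324  0.6705 -0.2292  2.0565  0.3319  0.4489 -1.0495] [0.4539 0.2884 0.5595]
```

View pics/w2.png

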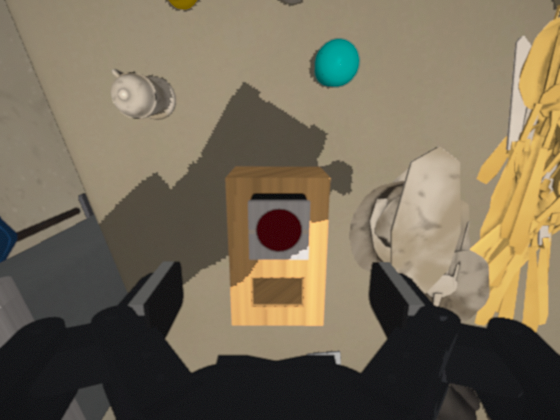

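```bash
python3 - <<'E'
from h import *; import pickle
s=pickle.load(open('w2.pkl','rb')); im=np.load('w2.npy'); h=cv2.cvtColor(im,cv2.COLOR_RGB2HSV)
red=((h[:,:,1]>150)&((h[:,:,0]<8)|(h[:,:,0]>170))).astype(np.uint8); red[:190]=0;red[275:]=0;red[:,:240]=0;red[:,320:]=0
c=max(cv2.findContours(red,0,1)[0],key=cv2.contourArea); e=cv2.fitEllipse(c); print(e, onz("wrist",e[0],.0865,s))
w=((h[:,:,1]<45)&(h[:,:,2]>85)).astype(np.uint8)|red; w[:190]=0;w[275:]=0;w[:,:240]=0;w[:,320:]=0
w=cv2.morphologyEx(w,cv2.MORPH_OPEN,np.ones((5,5)))
c=max(cv2.findContours(w,0,1)[0],key=cv2.contourArea); r=cv2.minAreaRect(c); print(r); b=onz("wrist",cv2.boxPoints(r),.088,s); print(b,b.mean(0))
cv2.imwrite('pics/w2z.png',cv2.resize(im[160:340,215:345,::-1],None,fx=4,fy=3.3,interpolation=2))
E
```

```text
((278.5522766113281, 229.68585205078125), (39.56528091430664, 42.495399475097656), 88.32637786865234) [[0.4547 0.1804 0.0865]]
((278.5, 229.5), (57.0, 61.0), 90.0)
[[0.4402 0.2045 0.088 ]
 [0.4783 0.1954 0.088 ]
 [0.4701 0.1564 0.088 ]
 [0.43   0.166  0.088 ]] [0.4546 0.1806 0.088 ]
```

View pics/w2z.png

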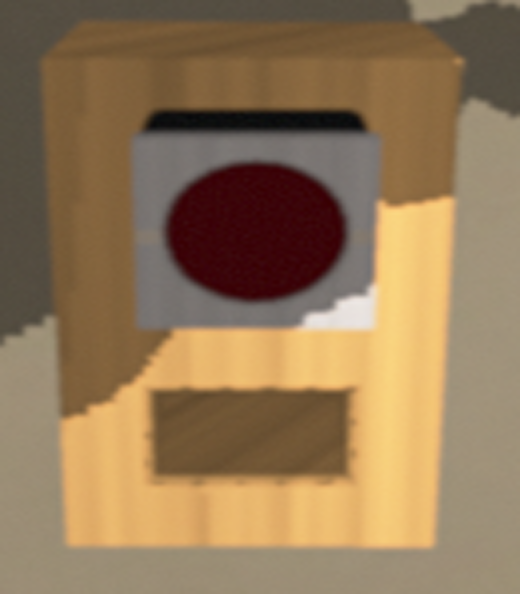

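```bash
python3 -m creep '0 0 0 0.001 0.012 -0.001 0.0854; 0 0 0 0.0014 0.027 -0.001 0.0854; 0 0 0 0.0014 0.042 -0.001 0.0854; 0 0 0 0.0014 0.057 -0.001 0.0854; 0 0 0 0.0014 0.069 -0.001 0.0854; 0 0 0 0.0014 0.077 -0.001 0.0854; 0 0 0 0.0014 0.081 -0.001 0.0854; 0 0 0 0.0014 0.0815 -0.001 0.0854'; python3 -c "
from h import *
rel([.4543,.1804,.0585],-13.6)
im=get_image('wrist'); cv2.imwrite('pics/w3.png',im[:,:,::-1])"
```

```text
t: 3.58
tcp_pos: [0.4539, 0.181, 0.0582]
tool_rot: [[0.973, -0.001, 0.232], [-0.232, -0.001, 0.973], [-0.001, -1.0, -0.001]]
contact_force: [0.3, 0.8, -0.2]
width: 0.997
t 3.58 tcp [0.4539 0.181  0.0582] yaw -13.40 rel [ 0.04  0.2  -0.04] [ 0.0005 -0.0003 -0.0005]
```

View pics/w3.png

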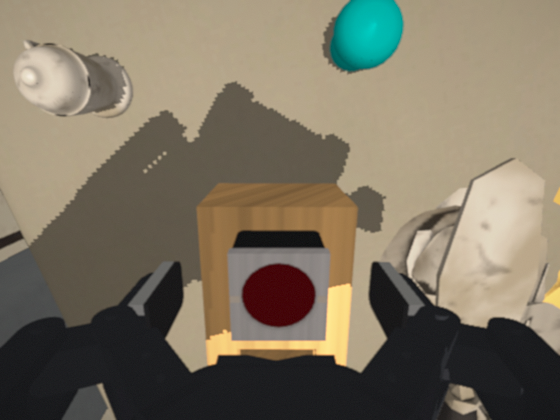

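```bash
python3 -m creep '0 0 0 0 0 0 0.02; 0 0 0 0 0 0 0.02; 0 0 0 0 0 0 0.02; 0 0 0 0 0 0 0.02; 0 0 0 0 0 0 0.02; 0 0 0 0 0 0 0.02; 0 0 0 0 0 0 0.02; 0 0 0 0 0 0 0.02' 70; python3 -c "
from h import *
s=sense();print(s['contact_force'],s['ft_torque'])
im=get_image('wrist'); cv2.imwrite('pics/w4.png',im[:,:,::-1])"
```

```text
t: 4.3
tcp_pos: [0.4545, 0.1812, 0.0595]
tool_rot: [[0.973, 0.001, 0.232], [-0.232, 0.0, 0.973], [0.001, -1.0, 0.001]]
contact_force: [-0.9, 1.0, 6.2]
width: 0.458
[-0.9468  1.0418  6.1566] [-0.0279  0.1398 -0.0085]
```

View pics/w4.png

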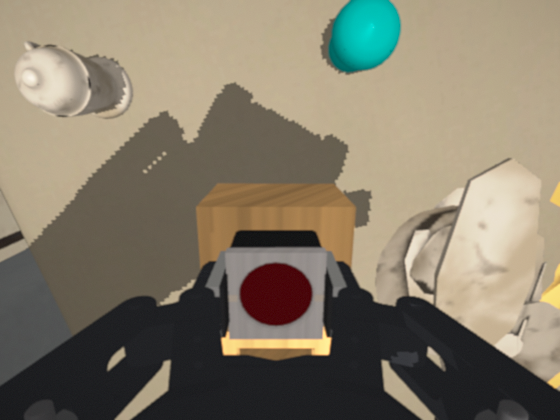

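```bash
python3 -m creep '0 0 0 0 -0.006 0 0.02; 0 0 0 0 -0.015 0 0.02; 0 0 0 0 -0.03 0 0.02; 0 0 0 0 -0.045 0 0.02; 0 0 0 0 -0.06 0 0.02; 0 0 0 0 -0.075 0 0.02; 0 0 0 0 -0.088 0 0.02; 0 0 0 0 -0.09 0 0.02'; python3 -c "
from h import *
s=sense();print(s['contact_force'],s['ft_torque'],s['tcp_pos'])
cv2.imwrite('pics/s5.png',get_image('scene')[:,:,::-1][100:300,200:400].repeat(3,0).repeat(3,1))
cv2.imwrite('pics/w5.png',get_image('wrist')[:,:,::-1])
rel([.4424,-.136,.15],82.0)"
```

```text
t: 5.02
tcp_pos: [0.4552, 0.1815, 0.1513]
tool_rot: [[0.973, 0.004, 0.232], [-0.232, 0.002, 0.973], [0.003, -1.0, 0.003]]
contact_force: [-0.2, -0.2, -1.2]
width: 0.459
[-0.233  -0.1563 -1.1702] [ 0.0435 -0.0227 -0.0317] [0.4552 0.1815 0.1513]
t 5.12 tcp [0.4545 0.1811 0.1496] yaw -13.43 rel [  0.02 -95.43   0.11] [ 0.0619 -0.0007 -0.3113]
```

View pics/s5.png

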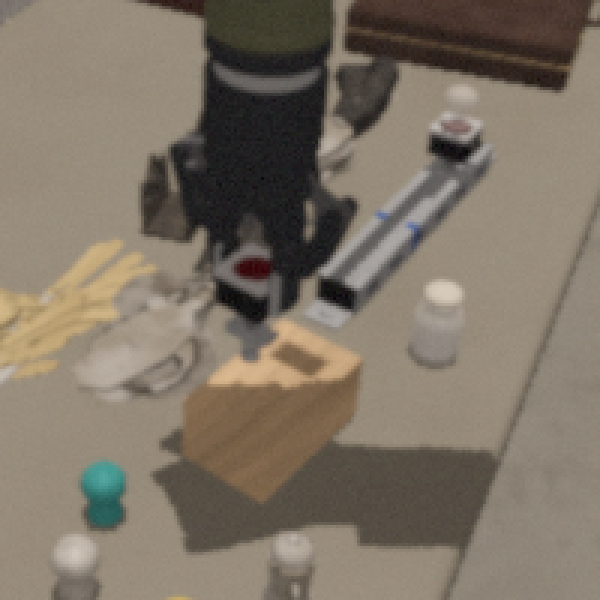

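View pics/w5.png

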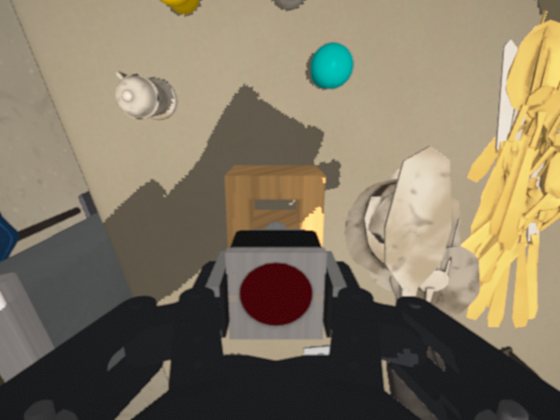

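```bash
python3 -m creep '0 -6 0 0.008 0 -0.03 0.02; 0 -12 0 0.015 0 -0.062 0.02; 0 -18 0 0.019 0 -0.094 0.02; 0 -24 0 0.025 0 -0.126 0.02; 0 -30 0 0.031 0 -0.158 0.02; 0 -36 0 0.037 0 -0.19 0.02; 0 -42 0 0.043 0 -0.222 0.02; 0 -48 0 0.049 0 -0.25 0.02'; python3 - <<'E'
from h import *
im=cv2.imread('pics/w5.png'); h=cv2.cvtColor(im,cv2.COLOR_BGR2HSV)
red=((h[:,:,1]>150)&((h[:,:,0]<8)|(h[:,:,0]>170))).astype(np.uint8); red[:240]=0
c=max(cv2.findContours(red,0,1)[0],key=cv2.contourArea); e=cv2.fitEllipse(c)
K,_=cam("scene"); ci=camera_info("wrist"); M=np.array(ci["mount"]); d=M[:3,:3]@np.linalg.inv(ci["mtx"])@[*e[0],1]
o=M[:3,3]; print(e,o+d*((-.027-o[1])/d[1]))
rel([.4424,-.136,.15],82.0); print(sense()['joint_pos'])
E
```

```text
t: 5.78
tcp_pos: [0.4425, -0.0758, 0.1479]
tool_rot: [[0.821, -0.003, -0.571], [0.571, -0.001, 0.821], [-0.002, -1.0, 0.001]]
contact_force: [0.8, -0.2, -2.7]
width: 0.454
((275.52874755859375, 293.7528076171875), (60.15043640136719, 69.62960815429688), 89.94391632080078) [-0.001  -0.027  -0.0001]
t 5.78 tcp [ 0.4425 -0.0758  0.1479] yaw 34.83 rel [ -0.11 -47.17  -0.11] [-0.0344 -0.002  -0.0494]
[ 0.3989  0.6603 -0.5257  2.1502  0.6913  0.5048 -0.0505]
```

```bash
python3 -m creep '0 -7 0 -0.006 0.005 -0.01 0.02; 0 -14 0 -0.013 0.01 -0.02 0.02; 0 -21 0 -0.02 0.015 -0.03 0.02; 0 -28 0 -0.027 0.02 -0.04 0.02; 0 -35 0 -0.033 0.025 -0.047 0.02; 0 -42 0 -0.0344 0.03 -0.0494 0.02; 0 -47.1 0 -0.0344 0.036 -0.0494 0.02; 0 -47.1 0 -0.0344 0.036 -0.0494 0.02'; python3 -m creep '0 0 0 0 0 0 0.02; 0 0 0 0 0 0 0.02; 0 0 0 0 0 0 0.02; 0 0 0 0 0 0 0.02;0 0 0 0 0 0 0.02; 0 0 0 0 0 0 0.02; 0 0 0 0 0 0 0.02; 0 0 0 0 0 0 0.02';  python3 -c "
from h import *
s=sense();im=get_image('wrist'); cv2.imwrite('pics/w6.png',im[:,:,::-1]); np.save('w6.npy',im); import pickle; pickle.dump(s,open('w6.pkl','wb'))
cv2.imwrite('pics/s6.png',get_image('scene')[:,:,::-1][100:260,260:420].repeat(3,0).repeat(3,1))
rel([.4424,-.136,.11],82.0);print(s['contact_force'],s['joint_pos'])"
```

```text
t: 6.45
tcp_pos: [0.4421, -0.134, 0.1111]
tool_rot: [[0.144, -0.003, -0.99], [0.99, 0.001, 0.144], [0.001, -1.0, 0.004]]
contact_force: [0.2, -0.0, -1.2]
width: 0.458
t: 7.12
tcp_pos: [0.4436, -0.1336, 0.1129]
tool_rot: [[0.145, 0.0, -0.989], [0.989, -0.0, 0.145], [-0.0, -1.0, -0.0]]
contact_force: [-0.4, -0.8, -0.5]
width: 0.457
t 7.22 tcp [ 0.4436 -0.1337  0.1128] yaw 81.68 rel [ 0.01 -0.32 -0.01] [-0.0025  0.0028  0.0008]
[-0.3861 -0.7503 -0.4723] [ 0.6151  0.7812 -0.693   2.1326  0.9643  0.5795  0.6294]
```

View pics/s6.png

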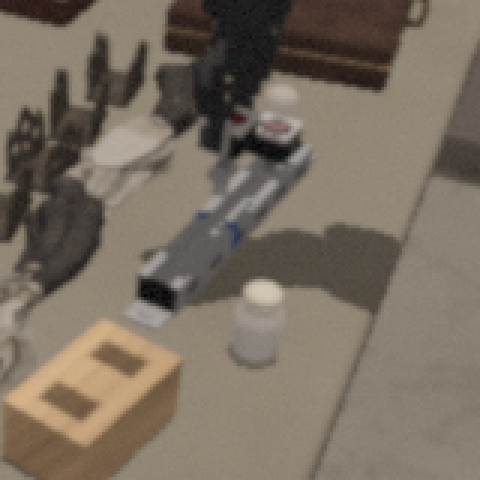

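View pics/w6.png

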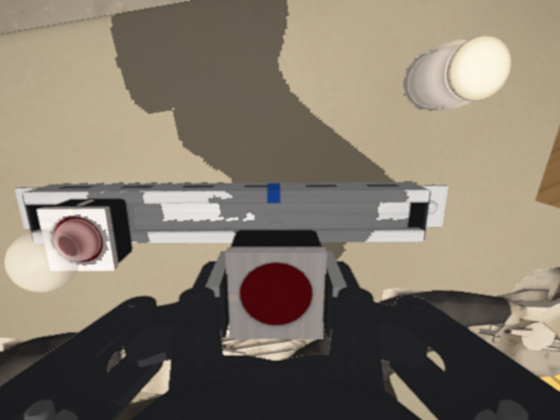

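```bash
python3 - <<'E'
from h import *
im=np.load('w6.npy'); cv2.imwrite('pics/w6z.png',cv2.resize(im[165:260,120:250,::-1],None,fx=6,fy=6,interpolation=0)); cv2.imwrite('pics/w6y.png',cv2.resize(im[165:260,330:450,::-1],None,fx=6,fy=6,interpolation=0))
E
```

```text
(no output)
```

View pics/w6z.png

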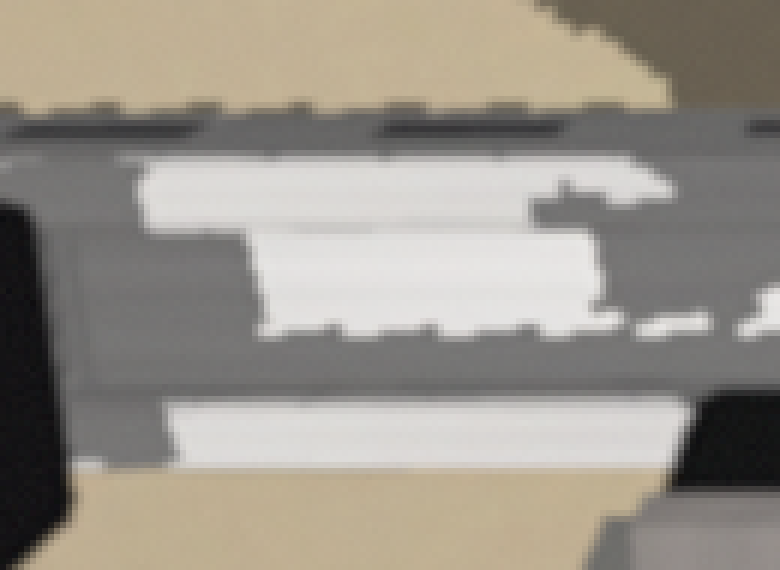

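View pics/w6y.png

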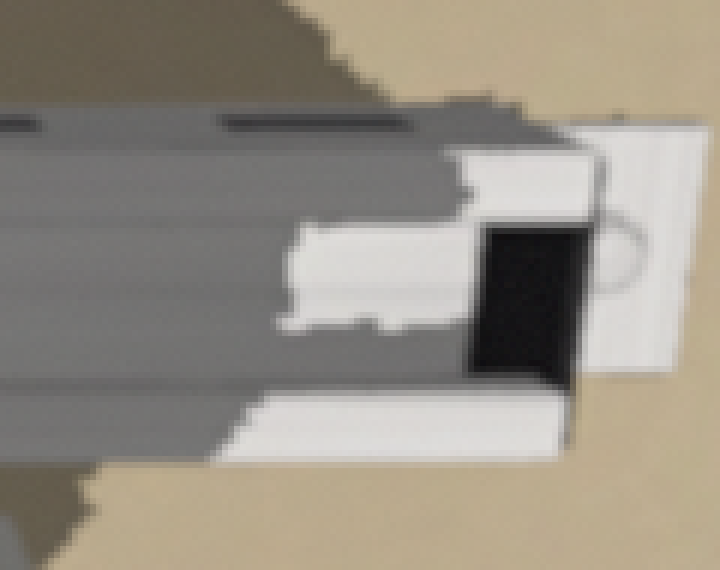

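```bash
python3 - <<'E'
from h import *; import pickle
s=pickle.load(open('w6.pkl','rb')); im=np.load('w6.npy')
a=onz("wrist",[(187,190.7),(417,189.5),(190,242.3),(395,241.2)],.03,s); print(a)
for i in (0,2):
    v=a[i+1]-a[i]; print(np.degrees(np.arctan2(v[1],v[0])))
h=cv2.cvtColor(im,cv2.COLOR_RGB2HSV)
b=((h[:,:,0]>105)&(h[:,:,0]<125)&(h[:,:,1]>130)).astype(np.uint8); b[:188]=0
n,l,st,c=cv2.connectedComponentsWithStats(b); print(st[1:],[onz("wrist",x,.03,s) for x in c[1:]])
f=lambda i,y:a[i]+(a[i+1]-a[i])*(y-a[i,1])/(a[i+1,1]-a[i,1])
print((f(0,-.136)+f(2,-.136))/2, f(2,-.136)-f(0,-.136))
E
```

```text
[[ 0.4138 -0.1962  0.03  ]
 [ 0.4373 -0.0289  0.03  ]
 [ 0.4538 -0.2029  0.03  ]
 [ 0.4758 -0.0466  0.03  ]]
81.98504597899925
82.00833303084669
[[268 188  12  15 180]] [array([[ 0.4262, -0.1337,  0.03  ]])]
[ 0.4427 -0.136   0.03  ] [0.041 0.    0.   ]
```

```bash
python3 -m creep '0 -0.3 0 -0.0015 0.003 0.0009 0.02; 0 -0.3 0 -0.0023 0.008 0.0009 0.02; 0 -0.3 0 -0.0023 0.014 0.0009 0.02; 0 -0.3 0 -0.0023 0.021 0.0009 0.02; 0 -0.3 0 -0.0023 0.028 0.0009 0.02; 0 -0.3 0 -0.0023 0.034 0.0009 0.02; 0 -0.3 0 -0.0023 0.038 0.0009 0.02; 0 -0.3 0 -0.0023 0.04 0.0009 0.02';  python3 -c "
from h import *
s=sense();im=get_image('wrist'); cv2.imwrite('pics/w7.png',im[:,:,::-1]); 
rel([.4426,-.136,.072],82.0);s=sense();print(s['contact_force'],s['ft_torque'],s['joint_pos'])"
```

```text
t: 7.88
tcp_pos: [0.442, -0.1356, 0.072]
tool_rot: [[0.139, -0.001, -0.99], [0.99, 0.0, 0.139], [-0.0, -1.0, 0.001]]
contact_force: [-0.7, 0.1, -1.4]
width: 0.458
t 7.93 tcp [ 0.442  -0.1356  0.072 ] yaw 82.00 rel [-0.06  0.    0.  ] [-0.0003  0.     -0.0006]
[ 0.8636  0.4033 -1.3732] [0.041  0.0044 0.0098] [ 0.563   0.8454 -0.6008  2.1568  1.1054  0.493   0.5143]
```

View pics/w7.png

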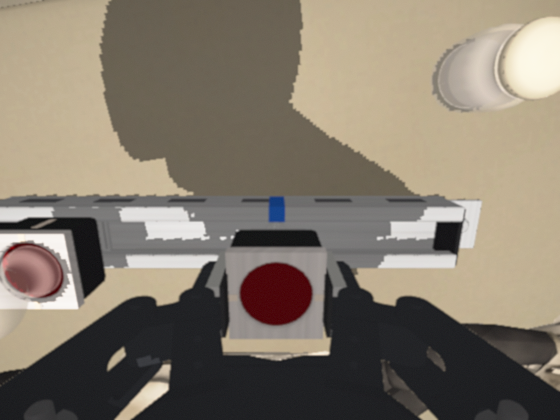

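```bash
python3 -m creep '0 0 0 0 0.001 0 0.02; 0 0 0 0 0.002 -0.0003 0.02; 0 0 0 0 0.003 -0.0005 0.02; 0 0 0 0 0.004 -0.0005 0.02; 0 0 0 0 0.005 -0.0005 0.02; 0 0 0 0 0.006 -0.0005 0.02; 0 0 0 0 0.007 -0.0005 0.02; 0 0 0 0 0.008 -0.0005 0.02';  python3 -c "
from h import *
s=sense();print(s['contact_force'],s['ft_torque'])"
```

```text
t: 8.6
tcp_pos: [0.4429, -0.1358, 0.0647]
tool_rot: [[0.139, 0.0, -0.99], [0.99, -0.0, 0.139], [-0.0, -1.0, -0.0]]
contact_force: [-0.8, -0.5, -0.7]
width: 0.454
[-0.8353 -0.4611 -0.6578] [-0.0055  0.0237  0.0324]
```

```bash
python3 -m creep '0 0 0 0 0.001 0 0.02; 0 0 0 0 0.002 0 0.02; 0 0 0 0 0.003 0 0.02; 0 0 0 0 0.004 0 0.02; 0 0 0 0 0.005 0 0.02; 0 0 0 0 0.006 0 0.02; 0 0 0 0 0.006 0 0.02; 0 0 0 0 0.006 0 0.02';  python3 -c "
from h import *
s=sense();print(s['contact_force'],s['ft_torque'])"
```

```text
t: 9.27
tcp_pos: [0.4428, -0.1358, 0.0587]
tool_rot: [[0.139, -0.0, -0.99], [0.99, -0.0, 0.139], [-0.0, -1.0, 0.0]]
contact_force: [0.4, -0.1, -1.5]
width: 0.454
[ 0.4019 -0.1057 -1.4683] [-0.002   0.004   0.0111]
```

```bash
python3 -m creep '0 0 0 0 0.001 0 0.02; 0 0 0 0 0.002 0 0.02; 0 0 0 0 0.003 0 0.02; 0 0 0 0 0.004 0 0.02; 0 0 0 0 0.004 0 0.02; 0 0 0 0 0.004 0 0.02; 0 0 0 0 0.004 0 0.02; 0 0 0 0 0.004 0 0.02';  python3 -c "
from h import *
s=sense();print(s['contact_force'],s['ft_torque'])"
```

```text
t: 9.93
tcp_pos: [0.4429, -0.1359, 0.0548]
tool_rot: [[0.139, 0.0, -0.99], [0.99, -0.0, 0.139], [-0.0, -1.0, -0.0]]
contact_force: [-0.2, 0.8, -1.7]
width: 0.457
[-0.212   0.7957 -1.679 ] [-0.0348 -0.0098  0.0191]
```

```bash
python3 -m creep '0 0 0 0 0.001 0 0.02; 0 0 0 0 0.002 0 0.02; 0 0 0 0 0.003 0 0.02; 0 0 0 0 0.004 0 0.02; 0 0 0 0 0.004 0 0.02; 0 0 0 0 0.004 0 0.02; 0 0 0 0 0.004 0 0.02; 0 0 0 0 0.004 0 0.02';  python3 -c "
from h import *
s=sense();print(s['contact_force'],s['ft_torque'])"
```

```text
t: 10.6
tcp_pos: [0.443, -0.1359, 0.0509]
tool_rot: [[0.139, 0.0, -0.99], [0.99, -0.0, 0.139], [-0.0, -1.0, -0.0]]
contact_force: [-0.5, 0.2, 2.7]
width: 0.459
[-0.5138  0.1912  2.7052] [-0.0897  0.0398  0.004 ]
```

```bash
python3 -m creep '0 0 0 0 0.001 0 0.02; 0 0 0 0 0.002 0 0.02; 0 0 0 0 0.003 0 0.02; 0 0 0 0 0.004 0 0.02; 0 0 0 0 0.0045 0 0.02; 0 0 0 0 0.0045 0 0.02; 0 0 0 0 0.0045 0 0.02; 0 0 0 0 0.0045 0 0.02';  python3 -c "
from h import *
s=sense();print(s['contact_force'],s['ft_torque'])"
```

```text
t: 11.27
tcp_pos: [0.443, -0.1359, 0.0467]
tool_rot: [[0.139, 0.001, -0.99], [0.99, -0.001, 0.139], [-0.0, -1.0, -0.001]]
contact_force: [-1.1, -0.1, 9.3]
width: 0.461
[-1.1124 -0.1401  9.2634] [-0.0654  0.2113  0.0219]
```

```bash
python3 -m creep '0 0 0 0 0.0007 0 0.02; 0 0 0 0 0.0014 0 0.02; 0 0 0 0 0.002 0 0.02; 0 0 0 0 0.0026 0 0.02; 0 0 0 0 0.0026 0 0.02; 0 0 0 0 0.0026 0 0.02; 0 0 0 0 0.0026 0 0.02; 0 0 0 0 0.0026 0 0.02';  python3 -c "
from h import *
s=sense();print(s['contact_force'],s['ft_torque'])
im=get_image('wrist'); cv2.imwrite('pics/w8.png',im[:,:,::-1]);s=sense();print(s['contact_force'],s['tcp_pos'])"
```

```text
t: 11.93
tcp_pos: [0.443, -0.1358, 0.0444]
tool_rot: [[0.139, 0.001, -0.99], [0.99, -0.001, 0.139], [-0.001, -1.0, -0.001]]
contact_force: [-0.8, -0.3, 11.5]
width: 0.459
[-0.755  -0.3376 11.503 ] [-0.0753  0.3688  0.0296]
[-2.2357  0.291  11.6542] [ 0.443  -0.1358  0.0444]
```

View pics/w8.png

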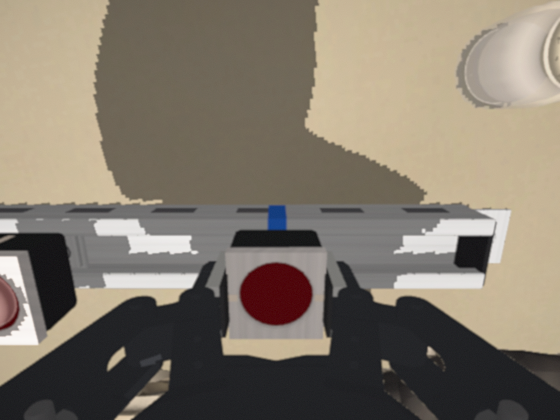

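```bash
python3 -m creep '0 0 0 0 0.0003 0 0.02; 0 0 0 0 0.0005 0 0.02; 0 0 0 0 0.0005 0 0.02; 0 0 0 0 0.0005 0 0.02; 0 0 0 0 0.0005 0 0.02; 0 0 0 0 0.0005 0 0.02; 0 0 0 0 0.0005 0 0.02; 0 0 0 0 0.0005 0 0.02';  python3 -c "
from h import *
for i in range(3):
  s=sense();print(s['contact_force'],s['ft_torque'],s['tcp_pos']); get_image('top')"
```

```text
t: 12.65
tcp_pos: [0.443, -0.1359, 0.044]
tool_rot: [[0.139, 0.001, -0.99], [0.99, -0.001, 0.139], [-0.001, -1.0, -0.001]]
contact_force: [-1.1, -0.4, 12.7]
width: 0.457
[-1.0959 -0.3966 12.7346] [-0.0631  0.4481 -0.0457] [ 0.443  -0.1359  0.044 ]
[-1.7424  0.579  12.9012] [-0.1039  0.3931 -0.0274] [ 0.443  -0.1359  0.0439]
[-1.4033  0.0682 14.0879] [-0.1122  0.3642 -0.0685] [ 0.443  -0.1359  0.044 ]
```

```bash
python3 -m creep '0 2 0 0 0 0 0.02; 0 5 0 0 0 0 0.02; 0 8 0 0 0 0 0.02; 0 11 0 0 0 0 0.02; 0 14 0 0 0 0 0.02; 0 17 0 0 0 0 0.02; 0 19 0 0 0 0 0.02; 0 20 0 0 0 0 0.02';  python3 -c "
from h import *
s=sense();print(s['contact_force'],s['ft_torque'],s['tcp_pos']); rel([.443,-.1359,.044],-8)"
```

```text
t: 13.47
tcp_pos: [0.4432, -0.1358, 0.044]
tool_rot: [[0.471, 0.001, -0.882], [0.882, -0.001, 0.471], [-0.0, -1.0, -0.002]]
contact_force: [-1.2, -0.4, 13.2]
width: 0.456
[-1.208  -0.4172 13.1585] [-0.0639  0.2693  0.0583] [ 0.4432 -0.1358  0.044 ]
t 13.47 tcp [ 0.4432 -0.1358  0.044 ] yaw 61.92 rel [ 0.08 69.92  0.05] [-0.0002  0.      0.0002]
```

```bash
python3 -m creep '0 3 0 0 0 0 0.02; 0 7 0 0 0 0 0.02; 0 11 0 0 0 0 0.02; 0 15 0 0 0 0 0.02; 0 20 0 0 0 0 0.02; 0 25 0 0 0 0 0.02; 0 29 0 0 0 0 0.02; 0 30 0 0 0 0 0.02';  python3 -c "
from h import *
s=sense();print(s['contact_force'],s['ft_torque'],s['tcp_pos']); rel([.443,-.1359,.044],-8)"
```

```text
t: 14.13
tcp_pos: [0.4435, -0.1358, 0.044]
tool_rot: [[0.85, 0.002, -0.528], [0.528, -0.001, 0.85], [0.001, -1.0, -0.002]]
contact_force: [-0.6, -0.3, 12.6]
width: 0.459
[-0.6083 -0.2631 12.5886] [0.0249 0.2026 0.0598] [ 0.4435 -0.1358  0.044 ]
t 14.13 tcp [ 0.4435 -0.1358  0.044 ] yaw 31.84 rel [ 0.07 39.84  0.09] [-0.0004  0.      0.0002]
```

```bash
python3 -m creep '0 4 0 0 0 0 0.02; 0 9 0 0 0 0 0.02; 0 14 0 0 0 0 0.02; 0 20 0 0 0 0 0.02; 0 26 0 0 0 0 0.02; 0 32 0 0 0 0 0.02; 0 37 0 0 0 0 0.02; 0 39.9 0 0 0 0 0.02';  python3 -c "
from h import *
s=sense();print(s['contact_force'],s['ft_torque'],s['tcp_pos']); rel([.443,-.1359,.044],-8)
im=get_image('wrist'); cv2.imwrite('pics/w9.png',im[:,:,::-1]);s=sense();print(s['contact_force'],s['ft_torque'],s['joint_pos'])"
```

```text
t: 14.8
tcp_pos: [0.4436, -0.1359, 0.044]
tool_rot: [[0.99, 0.002, 0.141], [-0.141, -0.001, 0.99], [0.002, -1.0, -0.0]]
contact_force: [-0.1, 0.9, 13.2]
width: 0.46
[-0.0623  0.8613 13.1957] [-0.0056  0.0994  0.0384] [ 0.4436 -0.1359  0.044 ]
t 14.80 tcp [ 0.4436 -0.1359  0.044 ] yaw -8.12 rel [ 0.02 -0.12  0.12] [-0.0006  0.     -0.0001]
[-0.7968  0.6048 12.4891] [ 0.0379  0.0655 -0.0057] [ 0.3092  0.8469 -0.1812  2.1765  0.8339  0.1837 -0.7796]
```

View pics/w9.png

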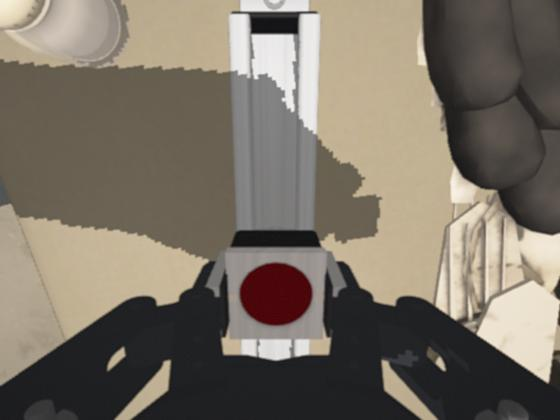

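```bash
python3 -m creep '0 0 0 -0.0003 -0.0005 0 0.02; 0 0 0 -0.0003 -0.001 0 0.02; 0 0 0 -0.0003 -0.0015 0 0.02; 0 0 0 -0.0003 -0.002 0 0.02; 0 0 0 -0.0003 -0.0025 0 0.02; 0 0 0 -0.0003 -0.003 0 0.02; 0 0 0 -0.0003 -0.0035 0 0.02; 0 0 0 -0.0003 -0.004 0 0.02';  python3 -c "
from h import *
s=sense();print(s['contact_force'],s['ft_torque'],s['tcp_pos']);im=get_image('wrist'); cv2.imwrite('pics/w9.png',im[:,:,::-1]);s=sense();print(s['contact_force'],s['ft_torque'],s['joint_pos'])"
```

```text
t: 15.52
tcp_pos: [0.4436, -0.1358, 0.0477]
tool_rot: [[0.99, 0.002, 0.138], [-0.138, -0.0, 0.99], [0.002, -1.0, 0.0]]
contact_force: [0.6, -1.6, 7.7]
width: 0.45
[ 0.5769 -1.5666  7.7384] [-0.0183 -0.1502  0.0199] [ 0.4436 -0.1358  0.0477]
[ 0.0395 -0.301   7.8845] [-0.0408 -0.161   0.062 ] [ 0.3186  0.8395 -0.1957  2.1755  0.8304  0.197  -0.7714]
```

```bash
python3 -m creep '0 0 0 0 -0.0004 0 0.02; 0 0 0 0 -0.0008 0 0.02; 0 0 0 0 -0.0011 0 0.02; 0 0 0 0 -0.0014 0 0.02; 0 0 0 0 -0.0014 0 0.02; 0 0 0 0 -0.0014 0 0.02; 0 0 0 0 -0.0014 0 0.02; 0 0 0 0 -0.0014 0 0.02';  python3 -c "
from h import *
s=sense();print(s['contact_force'],s['ft_torque'],s['tcp_pos'])"
```

```text
t: 16.23
tcp_pos: [0.4435, -0.1358, 0.0487]
tool_rot: [[0.99, 0.002, 0.138], [-0.138, 0.0, 0.99], [0.002, -1.0, 0.0]]
contact_force: [3.5, -1.3, 1.5]
width: 0.452
[ 3.5376 -1.306   1.5494] [-0.2161 -0.8555  0.0023] [ 0.4435 -0.1358  0.0487]
```

```bash
python3 -m creep '0 0 0 0 0 0 0.045; 0 0 0 0 0 0 0.055; 0 0 0 0 0 0 0.07; 0 0 0 0 0 0 0.08; 0 0 0 0 0 0 0.08; 0 0 0 0 0 0 0.08; 0 0 0 0 0 0 0.08; 0 0 0 0 0 0 0.08';  python3 -c "
from h import *
s=sense();print(s['contact_force'],s['ft_torque'],s['tcp_pos']);im=get_image('wrist'); cv2.imwrite('pics/w10.png',im[:,:,::-1])"
```

```text
t: 16.9
tcp_pos: [0.4425, -0.1358, 0.0486]
tool_rot: [[0.99, -0.0, 0.138], [-0.138, -0.0, 0.99], [-0.0, -1.0, -0.0]]
contact_force: [-0.0, 0.3, -0.1]
width: 0.937
[-0.0141  0.3353 -0.0675] [ 0.0384 -0.0227 -0.0149] [ 0.4425 -0.1358  0.0486]
```

View pics/w10.png

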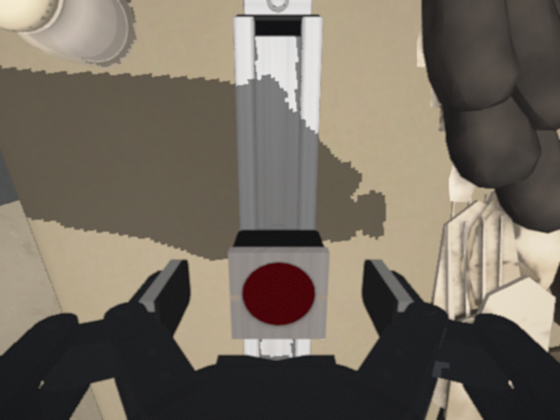

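```bash
python3 -m creep '0 0 0 0 -0.006 0 0.08; 0 0 0 0 -0.018 0 0.08; 0 0 0 0 -0.035 0 0.08; 0 0 0 0 -0.055 0 0.08; 0 0 0 0 -0.075 0 0.08; 0 0 0 0 -0.095 0.01 0.08; 0 0 0 0 -0.105 0.035 0.08; 0 0 0 0 -0.105 0.07 0.08'; python3 -c "
from h import *
rel([.5027,.343,.15],-8)
cv2.imwrite('pics/s11.png',get_image('scene')[:,:,::-1][80:240,260:420].repeat(3,0).repeat(3,1))"
```

```text
t: 17.62
tcp_pos: [0.4528, -0.069, 0.1558]
tool_rot: [[0.989, 0.003, 0.145], [-0.145, -0.002, 0.989], [0.003, -1.0, -0.002]]
contact_force: [0.9, 0.4, -0.4]
width: 0.935
t 17.62 tcp [ 0.4528 -0.069   0.1558] yaw -8.32 rel [ 0.11 -0.32  0.2 ] [-0.0103  0.0049  0.4149]
```

View pics/s11.png

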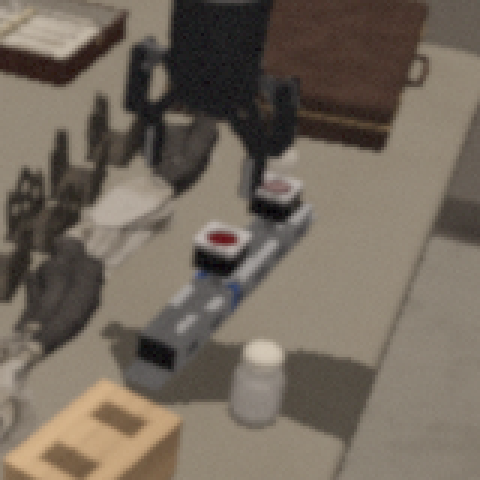

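Stand is locked upright at the tape. On to the stopper.

```bash
python3 -m creep '0 0 0 -0.001 0 0.03 0.07; 0 0 0 -0.002 0 0.07 0.07; 0 0 0 -0.003 0 0.11 0.07; 0 0 0 -0.004 0 0.15 0.07; 0 0 0 -0.005 0 0.19 0.07; 0 0 0 -0.006 0 0.23 0.07; 0 0 0 -0.007 0 0.27 0.07; 0 0 0 -0.008 0 0.31 0.07'; python3 -m creep '0 0 0 -0.001 0.002 0.03 0.07; 0 0 0 -0.002 0.004 0.055 0.07; 0 0 0 -0.002 0.004 0.075 0.07; 0 0 0 -0.002 0.004 0.085 0.07; 0 0 0 -0.002 0.004 0.085 0.07; 0 0 0 -0.002 0.004 0.085 0.07; 0 0 0 -0.002 0.004 0.085 0.07; 0 0 0 -0.002 0.004 0.085 0.07'; python3 -c "
from h import *
import pickle
rel([.5027,.343,.15],-8)
s=sense();im=get_image('wrist'); cv2.imwrite('pics/w12.png',im[:,:,::-1]); np.save('w12.npy',im);pickle.dump(s,open('w12.pkl','wb'));print(s['joint_pos'])"
```

```text
t: 18.33
tcp_pos: [0.4864, 0.2435, 0.1539]
tool_rot: [[0.991, -0.001, 0.137], [-0.137, -0.0, 0.991], [-0.0, -1.0, -0.0]]
contact_force: [1.0, -0.2, -0.2]
width: 0.818
t: 19.0
tcp_pos: [0.497, 0.3237, 0.1495]
tool_rot: [[0.99, -0.0, 0.14], [-0.14, -0.002, 0.99], [0.0, -1.0, -0.002]]
contact_force: [0.9, -0.5, -0.4]
width: 0.824
t 19.00 tcp [0.497  0.3237 0.1495] yaw -8.04 rel [ 0.12 -0.04  0.  ] [ 0.003  -0.0005  0.0199]
[-0.4055  0.7812 -0.4416  1.7316  0.4667  0.7366 -1.2273]
```

View pics/w12.png

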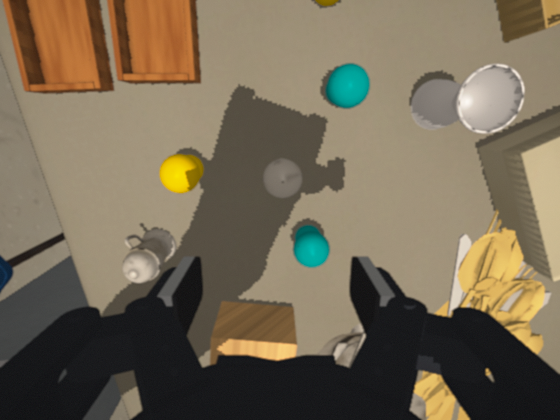

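```bash
python3 - <<'E'
from h import *; import pickle
s=pickle.load(open('w12.pkl','rb')); im=np.load('w12.npy'); 
cv2.imwrite('pics/w12z.png',cv2.resize(im[145:215,245:355,::-1],None,fx=7,fy=7,interpolation=2))
print(onz("wrist",(283,178),.029,s))
E
```

```text
[[0.5058 0.3443 0.029 ]]
```

View pics/w12z.png

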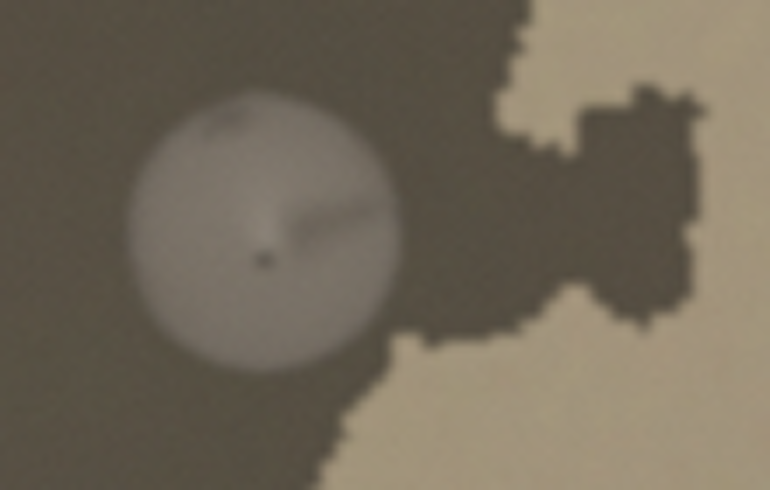

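```bash
python3 -m creep '0 0 0 0.003 0.01 0.012 0.06; 0 0 0 0.005 0.025 0.0212 0.06; 0 0 0 0.005 0.04 0.0212 0.06; 0 0 0 0.005 0.055 0.0212 0.06; 0 0 0 0.005 0.07 0.0212 0.06; 0 0 0 0.005 0.083 0.0212 0.06; 0 0 0 0.005 0.0895 0.0212 0.06; 0 0 0 0.005 0.0895 0.0212 0.06'; python3 -c "
from h import *
import pickle
rel([.505,.344,.009],-8)
s=sense();im=get_image('wrist'); cv2.imwrite('pics/w13.png',im[:,:,::-1]); np.save('w13.npy',im);pickle.dump(s,open('w13.pkl','wb'));print(s['joint_pos'])"
```

```text
t: 19.72
tcp_pos: [0.5038, 0.3458, 0.0582]
tool_rot: [[0.99, -0.002, 0.138], [-0.138, -0.002, 0.99], [-0.002, -1.0, -0.002]]
contact_force: [0.4, 0.0, 0.2]
width: 0.708
t 19.72 tcp [0.5038 0.3458 0.0582] yaw -7.91 rel [ 0.13  0.09 -0.11] [ 0.0016  0.0492 -0.0015]
[-0.4725  0.9282 -0.3692  1.7189  0.5372  0.6    -1.2963]
```

View pics/w13.png

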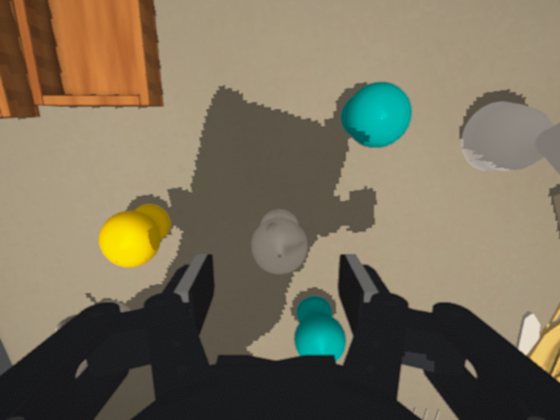

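```bash
python3 - <<'E'
from h import *; import pickle
s=pickle.load(open('w13.pkl','rb'))
p=onz("wrist",(279,241.5),.029,s);print(p)
rel([p[0,0],p[0,1],.008],-8)
E
```

```text
[[0.5054 0.346  0.029 ]]
t 19.77 tcp [0.5043 0.3463 0.0593] yaw -7.91 rel [ 0.05  0.09 -0.05] [ 0.0012  0.0513 -0.0001]
```

```bash
python3 -m creep '0 0 0 0.001 0.005 -0.0005 0.06; 0 0 0 0.001 0.013 -0.0005 0.06; 0 0 0 0.001 0.022 -0.0005 0.06; 0 0 0 0.001 0.031 -0.0005 0.06; 0 0 0 0.001 0.039 -0.0005 0.06; 0 0 0 0.001 0.046 -0.0005 0.06; 0 0 0 0.001 0.05 -0.0005 0.06; 0 0 0 0.001 0.0505 -0.0005 0.06'; python3 -c "
from h import *
s=sense();print(s['contact_force'],s['tcp_pos'])
im=get_image('wrist'); cv2.imwrite('pics/w14.png',im[:,:,::-1])"
```

```text
t: 20.43
tcp_pos: [0.5048, 0.3454, 0.0084]
tool_rot: [[0.991, -0.001, 0.137], [-0.137, -0.001, 0.991], [-0.001, -1.0, -0.001]]
contact_force: [0.2, -0.0, -0.9]
width: 0.702
[ 0.1896 -0.006  -0.867 ] [0.5048 0.3454 0.0084]
```

View pics/w14.png

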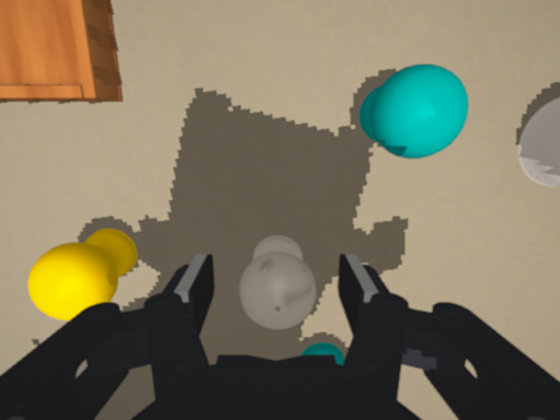

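```bash
python3 -m creep '0 0 0 0 0 0 0.05; 0 0 0 0 0 0 0.042; 0 0 0 0 0 0 0.037; 0 0 0 0 0 0 0.034; 0 0 0 0 0 0 0.032; 0 0 0 0 0 0 0.028; 0 0 0 0 0 0 0.024; 0 0 0 0 0 0 0.02' 25; python3 -c "
from h import *
s=sense();print(s['contact_force'],s['tcp_pos'])
im=get_image('wrist'); cv2.imwrite('pics/w15.png',im[:,:,::-1])"
```

```text
t: 21.15
tcp_pos: [0.5058, 0.346, 0.0101]
tool_rot: [[0.99, 0.001, 0.138], [-0.138, 0.0, 0.99], [0.001, -1.0, 0.001]]
contact_force: [-0.6, -0.7, 4.4]
width: 0.362
[-0.5787 -0.7242  4.4313] [0.5058 0.346  0.0101]
```

View pics/w15.png

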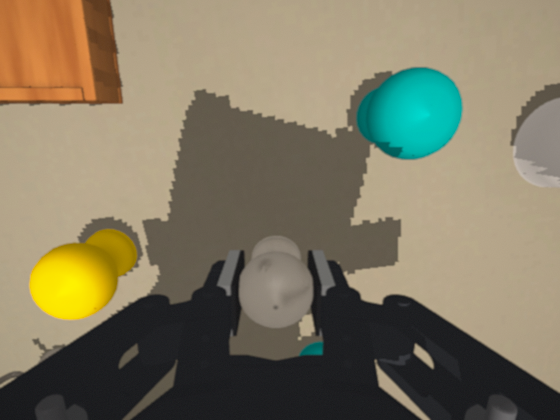

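```bash
python3 -m creep '0 0 0 0 -0.005 0 0.02; 0 0 0 0 -0.018 0 0.02; 0 0 0 0 -0.036 0 0.02; 0 0 0 0 -0.056 0 0.02; 0 0 0 0 -0.08 0 0.02; 0 0 0 0 -0.105 0 0.02; 0 0 0 0 -0.125 -0.01 0.02; 0 0 0 0 -0.135 -0.03 0.02'; python3 -c "
from h import *
s=sense();print(s['contact_force'],s['tcp_pos'])
im=get_image('wrist'); cv2.imwrite('pics/w16.png',im[:,:,::-1]); np.save('w16.npy',im); rel([.4426,-.136,.14],-8)
ci=camera_info('wrist'); M=np.array(ci['mount']); o=M[:3,3]; print(M,ci['mtx'])
for uv,y in (((276,290),-.019),((275.5,293.7),-.027)):
  d=M[:3,:3]@np.linalg.inv(ci['mtx'])@[*uv,1]; print(o+d*((y-o[1])/d[1]))"
```

```text
t: 21.87
tcp_pos: [0.5019, 0.3202, 0.1484]
tool_rot: [[0.991, 0.004, 0.134], [-0.134, 0.007, 0.991], [0.003, -1.0, 0.007]]
contact_force: [1.0, 0.2, -0.2]
width: 0.361
[ 1.0395  0.2324 -0.1948] [0.5019 0.3202 0.1484]
t 21.92 tcp [0.5023 0.3124 0.1485] yaw -8.03 rel [ 0.07 -0.03  0.22] [ 0.0035  0.0091 -0.4524]
[[ 1.      0.0001 -0.0002 -0.0003]
 [ 0.0002 -0.2752  0.9614 -0.1432]
 [ 0.     -0.9614 -0.2752  0.0688]
 [ 0.      0.      0.      1.    ]] [[314.4713   0.     275.7025]
 [  0.     314.4713 210.4516]
 [  0.       0.       1.    ]]
[-0.0001 -0.019  -0.0034]
[-0.0004 -0.027  -0.0005]
```

View pics/w16.png

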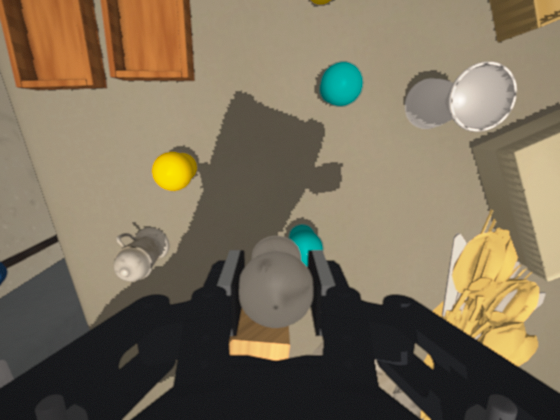

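```bash
python3 -m creep '0 0 0 0.0003 0.001 -0.02 0.02; 0 0 0 0.0006 0.001 -0.06 0.02; 0 0 0 0.001 0.001 -0.1 0.02; 0 0 0 0.0015 0.001 -0.14 0.02; 0 0 0 0.002 0.001 -0.18 0.02; 0 0 0 0.002 0.001 -0.22 0.02; 0 0 0 0.002 0.001 -0.26 0.02; 0 0 0 0.002 0.001 -0.3 0.02'; python3 -c "
from h import *
rel([.4439,-.134,.12],-8)"
```

```text
t: 22.58
tcp_pos: [0.4613, 0.0168, 0.1442]
tool_rot: [[0.991, 0.0, 0.137], [-0.137, -0.001, 0.991], [0.0, -1.0, -0.001]]
contact_force: [0.3, -0.5, -0.9]
width: 0.363
t 22.58 tcp [0.4613 0.0168 0.1442] yaw -7.89 rel [0.03 0.11 0.02] [ 0.0034  0.0242 -0.1517]
```

```bash
python3 -m creep '0 0 0 0.001 0.004 -0.035 0.02; 0 0 0 0.002 0.009 -0.07 0.02; 0 0 0 0.003 0.014 -0.105 0.02; 0 0 0 0.0034 0.019 -0.13 0.02; 0 0 0 0.0034 0.024 -0.145 0.02; 0 0 0 0.0034 0.024 -0.151 0.02; 0 0 0 0.0034 0.024 -0.151 0.02; 0 0 0 0.0034 0.024 -0.151 0.02'; python3 -c "
from h import *
for i in range(3):
  rel([.4439,-.134,.12],-8); im=get_image('wrist')
np.save('w17.npy',im); cv2.imwrite('pics/w17.png',im[:,:,::-1])
cv2.imwrite('pics/s17.png',get_image('scene')[:,:,::-1][80:240,260:420].repeat(3,0).repeat(3,1))
rel([.4439,-.134,.12],-8)"
```

```text
t: 23.25
tcp_pos: [0.4451, -0.1303, 0.1201]
tool_rot: [[0.991, 0.001, 0.137], [-0.137, 0.001, 0.991], [0.001, -1.0, 0.001]]
contact_force: [-0.2, 0.4, -0.7]
width: 0.363
t 23.25 tcp [ 0.4451 -0.1303  0.1201] yaw -7.87 rel [-0.05  0.13  0.06] [-0.0007  0.0001 -0.0038]
t 23.30 tcp [ 0.4453 -0.1297  0.1201] yaw -7.79 rel [-0.07  0.21  0.07] [-0.0008  0.0001 -0.0044]
t 23.35 tcp [ 0.4454 -0.1295  0.1201] yaw -7.76 rel [-0.06  0.24  0.07] [-0.0008  0.0001 -0.0046]
t 23.45 tcp [ 0.4452 -0.1298  0.12  ] yaw -7.76 rel [-0.04  0.24  0.05] [-0.0007 -0.     -0.0043]
```

View pics/w17.png

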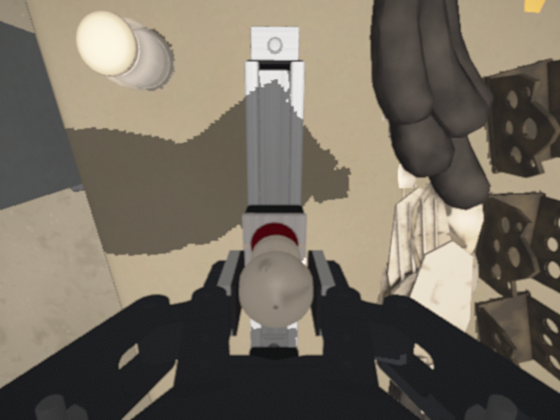

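View pics/s17.png

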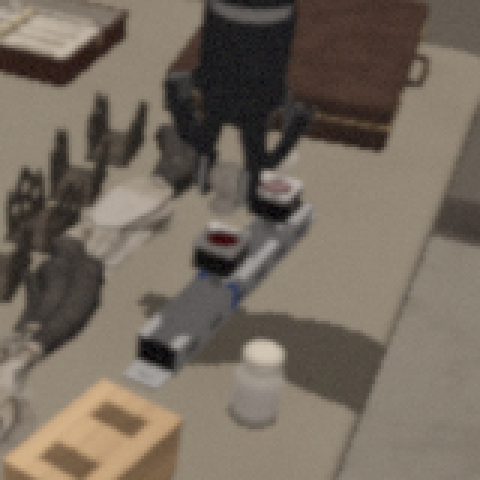

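```bash
python3 -m creep '0 0.1 0 -0.0004 0.003 -0.0025 0.02; 0 0.2 0 -0.0007 0.007 -0.0043 0.02; 0 0.2 0 -0.0007 0.012 -0.0043 0.02; 0 0.2 0 -0.0007 0.018 -0.0043 0.02; 0 0.2 0 -0.0007 0.023 -0.0043 0.02; 0 0.2 0 -0.0007 0.027 -0.0043 0.02; 0 0.2 0 -0.0007 0.028 -0.0043 0.02; 0 0.2 0 -0.0007 0.028 -0.0043 0.02'; python3 -c "
from h import *
for i in range(2):
  rel([.4439,-.134,.091],-8); im=get_image('wrist')
np.save('w18.npy',im); cv2.imwrite('pics/w18.png',cv2.resize(im[180:350,190:360,::-1],None,fx=3.5,fy=3.5,interpolation=2))
im=get_image('scene');np.save('s18.npy',im)
cv2.imwrite('pics/s18.png',cv2.resize(im[:,:,::-1][120:190,310:380],None,fx=8,fy=8,interpolation=2))
"
```

```text
t: 24.12
tcp_pos: [0.4431, -0.1353, 0.0911]
tool_rot: [[0.99, -0.001, 0.141], [-0.141, 0.0, 0.99], [-0.001, -1.0, -0.0]]
contact_force: [0.4, -0.4, -0.9]
width: 0.364
t 24.12 tcp [ 0.4431 -0.1353  0.0911] yaw -8.09 rel [ 0.   -0.09 -0.05] [0.0006 0.0001 0.0014]
t 24.17 tcp [ 0.4432 -0.1354  0.0914] yaw -8.10 rel [ 0.   -0.1  -0.02] [0.0005 0.0004 0.0015]
```

View pics/w18.png

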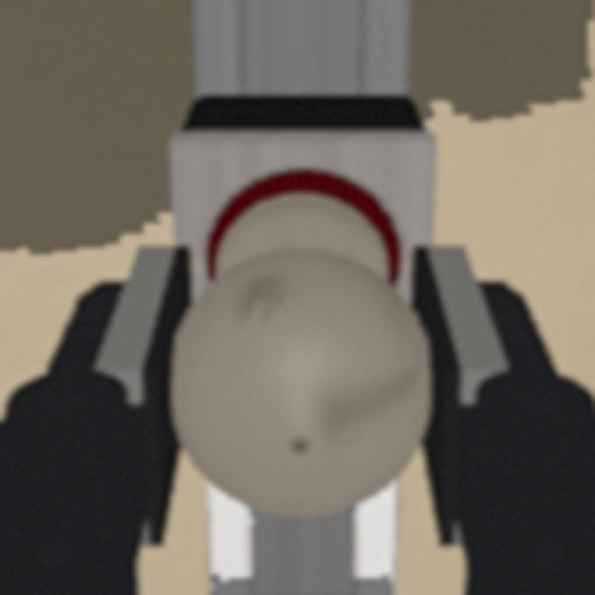

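View pics/s18.png

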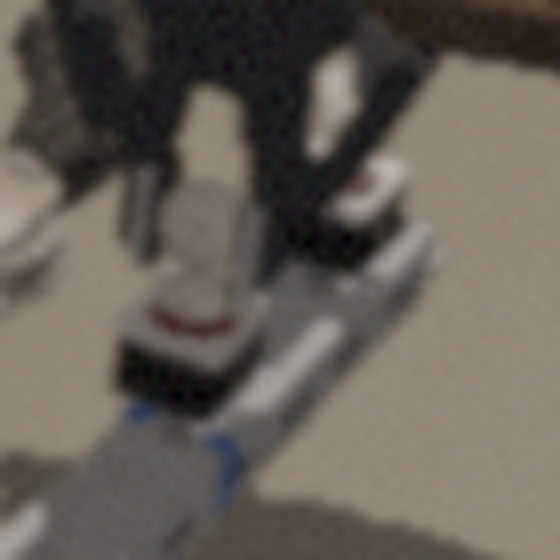

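```bash
python3 -m creep '0 0 0 0 0.001 0 0.02; 0 0 0 0 0.002 0 0.02; 0 0 0 0 0.003 0 0.02; 0 0 0 0 0.004 0 0.02; 0 0 0 0 0.005 0 0.02; 0 0 0 0 0.0055 0 0.02; 0 0 0 0 0.0055 0 0.02; 0 0 0 0 0.0055 0 0.02'; python3 -c "
from h import *
s=sense();print(s['contact_force'],s['ft_torque'],s['tcp_pos'])
im=get_image('wrist')
np.save('w19.npy',im); cv2.imwrite('pics/w19.png',cv2.resize(im[180:350,190:360,::-1],None,fx=3.5,fy=3.5,interpolation=2))
s=sense();print(s['contact_force'],s['ft_torque'],s['tcp_pos'])"
```

```text
t: 24.93
tcp_pos: [0.4432, -0.1355, 0.086]
tool_rot: [[0.99, -0.0, 0.141], [-0.141, -0.0, 0.99], [-0.0, -1.0, -0.0]]
contact_force: [-0.0, -0.8, -1.1]
width: 0.354
[-0.0469 -0.7994 -1.0887] [0.0092 0.0475 0.0039] [ 0.4432 -0.1355  0.086 ]
[-0.3227 -0.1988 -0.4053] [ 0.0192 -0.0089  0.0494] [ 0.4433 -0.1355  0.0861]
```

View pics/w19.png

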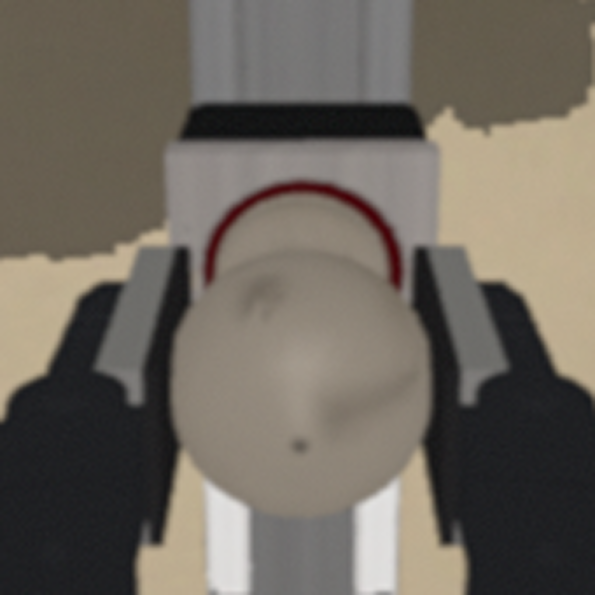

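```bash
python3 -m creep '0 0 0 0 0.0005 0 0.02; 0 0 0 0 0.001 0 0.02; 0 0 0 0 0.0015 0 0.02; 0 0 0 0 0.0018 0 0.02; 0 0 0 0 0.0018 0 0.02; 0 0 0 0 0.0018 0 0.02; 0 0 0 0 0.0018 0 0.02; 0 0 0 0 0.0018 0 0.02'; python3 -c "
from h import *
s=sense();print(s['contact_force'],s['ft_torque'],s['tcp_pos'])
get_image('top');s=sense();print(s['contact_force'],s['ft_torque'],s['tcp_pos'])"
```

```text
t: 25.65
tcp_pos: [0.4433, -0.1355, 0.0843]
tool_rot: [[0.99, 0.0, 0.141], [-0.141, -0.0, 0.99], [0.0, -1.0, -0.0]]
contact_force: [0.6, -0.8, -0.3]
width: 0.362
[ 0.6056 -0.7697 -0.2614] [ 0.0388 -0.0155 -0.025 ] [ 0.4433 -0.1355  0.0843]
[ 0.5115  0.5342 -0.9216] [ 0.0086  0.0302 -0.0573] [ 0.4433 -0.1355  0.0843]
```

```bash
python3 -m creep '0 0 0 0 0.0003 0 0.02; 0 0 0 0 0.0006 0 0.02; 0 0 0 0 0.0009 0 0.02; 0 0 0 0 0.0009 0 0.02; 0 0 0 0 0.0009 0 0.02; 0 0 0 0 0.0009 0 0.02; 0 0 0 0 0.0009 0 0.02; 0 0 0 0 0.0009 0 0.02'; python3 -c "
from h import *
s=sense();print(s['contact_force'],s['ft_torque'],s['tcp_pos'])
get_image('top');s=sense();print(s['contact_force'],s['ft_torque'],s['tcp_pos'])"
```

```text
t: 26.37
tcp_pos: [0.4436, -0.1355, 0.0839]
tool_rot: [[0.99, 0.001, 0.141], [-0.141, -0.0, 0.99], [0.001, -1.0, -0.0]]
contact_force: [-0.4, -0.8, 5.8]
width: 0.358
[-0.4354 -0.8221  5.81  ] [ 0.0253  0.1189 -0.0172] [ 0.4436 -0.1355  0.0839]
[-1.007   0.0444  6.1463] [ 0.0142  0.0888 -0.0161] [ 0.4436 -0.1356  0.0839]
```

```bash
python3 -m creep '0 0 0 0 -0.0004 0 0.02; 0 0 0 0 -0.0006 0 0.02; 0 0 0 0 -0.0006 0 0.031; 0 0 0 0 -0.0006 0 0.035; 0 0 0 0 -0.0006 0 0.04; 0 0 0 0 -0.0006 0 0.046; 0 0 0 0 -0.0006 0 0.054; 0 0 0 0 -0.0006 0 0.06'; python3 -c "
from h import *
s=sense();print(s['contact_force'],s['ft_torque'],s['tcp_pos'],s['width'])
im=get_image('wrist'); cv2.imwrite('pics/w20.png',im[:,:,::-1])"
```

```text
t: 27.08
tcp_pos: [0.4432, -0.1355, 0.0839]
tool_rot: [[0.99, -0.0, 0.141], [-0.141, -0.0, 0.99], [-0.0, -1.0, -0.0]]
contact_force: [1.4, -0.4, 0.2]
width: 0.701
[ 1.3563 -0.3856  0.1794] [ 0.0715 -0.0021  0.0328] [ 0.4432 -0.1355  0.0839] 0.7005151319630315
```

View pics/w20.png

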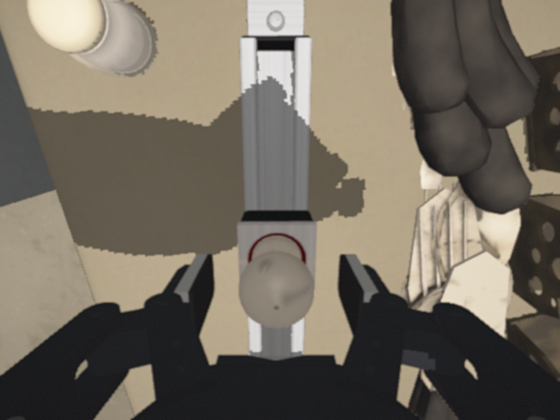

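Stopper stands free in the cup. Retract straight up and check.

```bash
python3 -m creep '0 0 0 0 -0.006 0 0.06; 0 0 0 0 -0.018 0 0.06; 0 0 0 0 -0.035 0 0.06; 0 0 0 0 -0.055 0 0.06; 0 0 0 0 -0.075 0 0.06; 0 0 0 0 -0.095 0.02 0.06; 0 0 0 0 -0.11 0.05 0.06; 0 0 0 0 -0.115 0.08 0.06'; python3 -m creep '0 0 0 0 0 0.04 0.06; 0 0 0 0 0 0.08 0.06; 0 0 0 0 0 0.11 0.06; 0 0 0 0 0 0.12 0.06; 0 0 0 0 0 0.12 0.06; 0 0 0 0 0 0.12 0.06; 0 0 0 0 0 0.12 0.06; 0 0 0 0 0 0.12 0.06'; python3 -c "
from h import *
s=sense();print(s['contact_force'],s['tcp_pos'],s['t'])
a=get_image('scene');b=get_image('top')
cv2.imwrite('pics/s21.png',cv2.resize(a[90:310,200:420,::-1],None,fx=2.7,fy=2.7,interpolation=2))
cv2.imwrite('pics/t21.png',b[:,:,::-1])"
```

```text
t: 27.8
tcp_pos: [0.4555, -0.0561, 0.2014]
tool_rot: [[0.99, 0.004, 0.144], [-0.144, -0.0, 0.99], [0.004, -1.0, 0.0]]
contact_force: [0.1, 0.5, -0.2]
width: 0.704
t: 28.47
tcp_pos: [0.4711, 0.0601, 0.1988]
tool_rot: [[0.99, -0.001, 0.144], [-0.144, -0.002, 0.99], [-0.001, -1.0, -0.002]]
contact_force: [-0.1, -0.2, -0.6]
width: 0.703
[-0.134  -0.1828 -0.5706] [0.4711 0.0601 0.1988] 28.4667
```

View pics/s21.png

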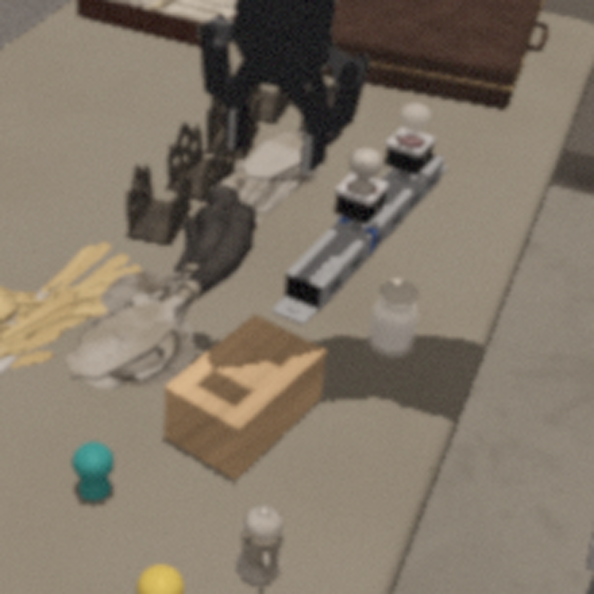

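View pics/t21.png

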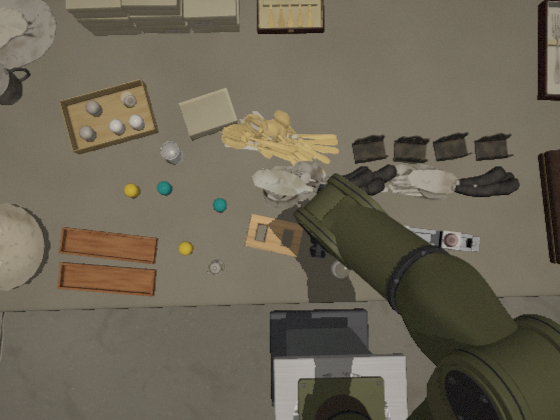

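```bash
python3 -c "
from workcell import *
print(finish_job())"
```

```text
the job is handed in; nothing more can be done
None
```

The stand is locked in the rail at the blue tape with the grey stopper upright in its cup. I handed the job in at about 28.6 s.

- **Stand:** I pressed it to about 14.5 N after allowing for its weight, and the highest reading was 14.1 N. It turned 90° clockwise with almost no resistance. As I let it rise, the wrist force dropped about 6 N over the last 1 mm, against 1.5 N/mm from the spring alone, so the lips have taken hold. By the robot's own readings it sits within about 1 mm of the tape's centre.
- **Stopper:** The foot looked concentric with the cup before release, and the floor contact was about 6 N. After the gripper opened, it stood upright.
- **Last checks:** The final scene picture shows the stand and stopper upright like the neighbouring one. The jar, shaker, jigger and coloured look-alikes are where they were, and the gripper is clear.
- **Disagreements and gaps:**
  - The top and wrist cameras differed by 1 to 3 mm, and the wrist calibration shifted slightly between calls. For the final fits I relied on gaps seen within a single wrist picture and on the force readings.
  - In the last top view the arm hid the new stand, so only the scene picture confirms it after the arm withdrew.
  - I did not do a separate pull test on the lock.

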